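# Book in the frit canisters at the glassworker's bench

### The arm

A 6-joint arm with a two-finger parallel gripper is mounted at the origin on the work surface. World frame = base frame: x ahead of the robot, y to its left, z up, the work surface at z = 0. Lengths are in m, angles in rad, forces in N, time in s.
With the tool pointing down it reaches from about 0.425 to 0.95 m from the base axis. Payload 3.5 kg.
Tool frame: the origin (TCP) lies at the very end of the fingers, on their centre line; the grasp point (between the pads) lies 19 mm behind it; y points along the fingers, z is the direction in which the jaws open and shut, and the axes are right-handed (so a half turn about y gives the same grasp; the last joint's range is limited). The gripper opens to 85 mm and grips with 20 to 120 N. Pads are 22 mm wide; open, the fingers measure 114 mm over their backs; the gripper's body (76 mm by 85 mm) begins 54 mm behind the grasp point. The pads swing forward as they close: fully open they stand 13 mm farther back than shut.
Start: joints at [-1.413, 0.286, 1.577, -0, 1.279, -0.15], TCP at [0.205, -0.643, 0.231] pointing down, gripper open.
Joint ranges: [-2.77, 2.77], [-0.9, 2.22], [0.21, 2.48], [-1.53, 4.67], [0.24, 2.81], [-2.84, 2.84]. Speed limits (rad/s): [2.79, 2.79, 3.14, 3.14, 3.14, 3.14].

### API

Orientations are given as a 3x3 rotation matrix whose columns are the frame's x, y, z axes.
In Python, from workcell import ctrl gives the robot as it stands.
- The arm moves only by the tool jog_arm, never from a script. Its argument "commands" is a list of rows, each an object of numbers: "dx", "dy", "dz": the shift along the world's x, y, z in units of 50 mm (1.0 is 50 mm); "wx", "wy", "wz": the turn, a rotation vector about the world's x, y, z in units of 10 degrees (1.0 is 10 degrees); "fingers": the closure in counts, from 0 (fully open) to 255 (shut). A call has 1 to 20 rows; each row is the pose to reach, as a shift and turn from the pose commanded when the call began; what a row does not reach only later rows make up. A row lasts 1/8 s, in which the tool goes at most 62.5 mm and 10.7 degrees, less where a joint would pass 70% of its speed; a pose out of reach is approached as far as the arm can. A call with a gripper value outside its range is refused whole. The fingers move at their own pace and stop on an object; "squeeze" is the grip in N (left out, the last holds). Time passes only in rows, so rows that repeat a pose let the fingers close. It gives the time, the measured TCP pose, the force and the opening at its end, in the units of the state.
- ctrl.read_state(): the state, without advancing time (a new reading comes with each control period).
- ctrl.read_camera(name): name is "scene" or "side" or "wrist"; returns (picture, depth): 480x640x3 uint8, red, green, blue; 480x640 float32, m along the optical axis (not along the pixel's ray), 0 where there is no reading.
- ctrl.camera_params(name): a dict with "fov_y" (degrees; the focal length in pixels is half the picture's height over the tangent of half this angle, whatever the lens; pixels are square), "cx", "cy" (the principal point, pixels), "rvec" (rotation vector, rad) and "tvec" (3), from world to camera coordinates, as OpenCV has them. Camera axes: x right, y down, z forward; pixel columns grow to the right and rows downward; lengths in m; the calibration is good to about 2 mm. A picture is of the moment at which its call begins: read the wrist's pose just before it. camera_params takes no time and is no camera call; for the wrist camera it gives the pose at the moment of the call.
- ctrl.job_done(): hands the job in, once; it reports no verdict.
The state is a dict: "t": time; "q": joint angles; "qd": joint speeds; "effort": joint torques, N m; "tcp_pos": TCP position; "orientation": TCP orientation; "force": force on the tool from outside, world axes, zero at the start; "torque": the same for the moment, N m; "grip_width": finger opening in m.
Only numpy, scipy, OpenCV 4.12 (cv2) and the standard library are available. Lean on these libraries where they do the work, as an engineer would, in place of code of your own. Each camera call takes 0.05 s, during which the arm holds its last target. There are 200 camera calls.

### The job

Clear the ear defenders out of the scanner's base tray and hang them over the bar of the rail, one cup on each side, then set the caddy on the base tray so that it sits down flat inside all the corner guides. Stand every canister upright in the caddy with its label squarely facing the scanner block, let go of them, and once all are loaded press the scanner's button fully down and release it. Leave the other things on the bench where they are.

Things in the scene. Friction and masses are not known exactly. Their poses are not given: they have to be found in the camera images.
- station: Fixed reader station: an open aluminium base tray, 94 mm (x) by 300 mm (y), rim 40 mm above the table, inner floor 6 mm up, walls 6 mm, and behind it, on its +x side, the scanner block. Origin at table level under the middle of the base tray. A canister squarely faces the scanner when its own +x axis points along the station's +x.
- seat (a point): Middle of the base tray's rim plane, 40 mm up, axes as the station: the caddy's origin lies here when seated. At each corner two steel guide plates rise 18 mm above the rim, leaning outwards 25 degrees; they leave 3 mm of play round the caddy at rim level, about 10 mm at their tops.
- window (a point): Centre of the dark window in the scanner block's front, 88 mm along the station's +x from the tray's middle, 92 mm up. The window looks along the station's -x, across the tray. The grey block is 60 mm deep (x), 260 mm wide (y), 120 mm high.
- button (a joint): Push button on top of the scanner block: 0 m up, 0.006 m fully down, sprung, about 5 N to push fully down, springs back; over 0.0045 m counts as pressed.
- button_top (a point): Centre of the top face of the round white button cap (34 mm in diameter), on top of the scanner block; press straight down.
- caddy: Loose aluminium tray, 94 mm (its x) by 300 mm (y), 0.28 to 0.42 kg, walls 30 mm high, 6 mm thick, floor 6 mm up. Origin: centre of its underside. Across its middle stands a wooden handle plate to pinch from above, 12 mm thick (y), 52 mm wide (x), top 92 mm up. Each side of it a bay 82 by 138 mm takes two canisters (y = 41, 109, -41, -109 mm). Either end may go either way.
- rail_mid (a point): Middle of the horizontal round steel bar of the fixed rail stand, on its centre line, about 135 mm up; the bar runs along this frame's y axis, is 16 mm thick and about 220 mm long, on two end posts.
- ears: Loose ear defenders, 0.28 kg, an inverted U in their y-z plane, standing on two grey cups, each 46 (x) by 24 (y) by 64 mm high, at y = +-80 mm. Origin midway between the cups at their undersides. A black band arches to a flat crown. On it stands a black tab, 26 (x) by 30 (y) mm, from 126 to 164 mm up: hold it there. At first they stand in the base tray, their y along its length.
- ears_crown (a point): Middle of the underside of the crown, 118 mm above the ear defenders' origin. The crown is 70 mm long (y), 26 mm wide (x), 8 mm thick. Hung, it rests across the bar, 8 mm above the bar's centre line; the space between the cups is 120 mm.
- can1: Steel canister with a black lid, 58 mm in diameter, 78 mm tall, bottom-heavy, 0.15 to 0.31 kg. Origin at the centre of its underside, z up. Its white paper label covers about 70 degrees of its side, centred on its own +x direction, and a white strip on the lid runs from the centre to the rim on that same side. May be absent.
- can1_label (a point): Middle of that canister's label, 29 mm from its axis along its +x, 36 mm up.
- can2: Steel canister with a black lid, 58 mm in diameter, 78 mm tall, bottom-heavy, 0.15 to 0.31 kg. Origin at the centre of its underside, z up. Its white paper label covers about 70 degrees of its side, centred on its own +x direction, and a white strip on the lid runs from the centre to the rim on that same side. May be absent.
- can2_label (a point): Middle of that canister's label, 29 mm from its axis along its +x, 36 mm up.
- can3: Steel canister with a black lid, 58 mm in diameter, 78 mm tall, bottom-heavy, 0.15 to 0.31 kg. Origin at the centre of its underside, z up. Its white paper label covers about 70 degrees of its side, centred on its own +x direction, and a white strip on the lid runs from the centre to the rim on that same side. May be absent.
- can3_label (a point): Middle of that canister's label, 29 mm from its axis along its +x, 36 mm up.
- can4: Steel canister with a black lid, 58 mm in diameter, 78 mm tall, bottom-heavy, 0.15 to 0.31 kg. Origin at the centre of its underside, z up. Its white paper label covers about 70 degrees of its side, centred on its own +x direction, and a white strip on the lid runs from the centre to the rim on that same side. May be absent.
- can4_label (a point): Middle of that canister's label, 29 mm from its axis along its +x, 36 mm up.
- mug: Bystander, leave alone: blue mug.
- jar: Bystander, leave alone: amber glass jar with a lid.
- vase: Bystander, leave alone: green glass tumbler, 130 mm tall.
- bowlform: Bystander, leave alone: turned wooden former, 80 mm tall.

How it is judged:
By the outcome, as a careful person would: the job done as asked, in the order asked, and still so for the second after the job is handed in, with the robot touching nothing.
Of can1, can2, can3, can4 only 2 to 4 are there at a start; the rules pass over those that are not, and their reading is None.
At some moment in a run one of caddy, can1, can2, can3, can4 may be knocked a few centimetres aside while the robot is not near it.
It also fails if it takes over 210 s, if anything falls off the work surface, if the arm or the gripper's body presses on something with over 40 N, if the wrist force passes 120 N, or if a joint passes its speed limit or range.

## Working session

There is one attempt and no reset: what is moved stays moved. The work goes in short steps, Python scripts to look and compute and a tool call to move; the robot and the scene stay as the last step left them, time stands still between calls to the robot, and variables do not carry over. Pictures are saved under pics/ and viewed, about 12 in all and at most 16, crops included, and the job is handed in when it is done.

Besides the shell and the picture viewer there is one more tool, called as name(argument=value, ...), one argument or row to a line, values as JSON. jog_arm: Moves the arm, as the interface text tells. Its arguments: {"type":"object","properties":{"commands":{"type":"array"},"squeeze":{"type":"number"}},"required":["commands"]}

```bash
ls; mkdir -p pics; cat > h.py <<'E'
import numpy as np, cv2
from workcell import ctrl
def cam(n):
    p=ctrl.camera_params(n); f=240/np.tan(np.radians(p['fov_y'])/2)
    K=np.array([[f,0,p['cx']],[0,f,p['cy']],[0,0,1]]); R=cv2.Rodrigues(np.array(p['rvec'],float))[0]; t=np.array(p['tvec'],float).ravel()
    return K,R,t
def cloud(d,c):
    K,R,t=c; v,u=np.mgrid[0:480,0:640]
    P=np.stack([(u-K[0,2])/K[0,0]*d,(v-K[1,2])/K[1,1]*d,d],-1)
    P=(P-t)@R; P[d<=0]=np.nan
    return P
def ray(u,v,z,c):
    K,R,t=c; r=R.T@np.linalg.inv(K)@[u,v,1]; o=-R.T@t
    return o+r*(z-o[2])/r[2]
def proj(X,c):
    K,R,t=c; p=K@(R@np.array(X)+t); return p[:2]/p[2]
def save(n,im,): cv2.imwrite('pics/'+n+'.png',im[:,:,::-1])
E
python3 - <<'E'
from h import *
s=ctrl.read_state(); print({k:np.round(v,3).tolist() for k,v in s.items()})
for n in('scene','side'):
    c=cam(n); im,d=ctrl.read_camera(n); np.savez('/tmp/'+n,im=im,d=d); save(n+'0',im)
    print(n,ctrl.camera_params(n), -c[1].T@c[2])
E
```

```text
pics
{'t': 0.0, 'q': [-1.413, 0.287, 1.578, -0.0, 1.279, -0.15], 'qd': [-0.0, -0.001, 0.0, 0.001, -0.0, 0.0], 'effort': [-0.001, -40.598, -29.262, -0.0, 0.006, 0.0], 'tcp_pos': [0.204, -0.643, 0.23], 'orientation': [[-0.953, -0.0, 0.303], [-0.303, 0.002, -0.953], [-0.0, -1.0, -0.002]], 'force': [0.276, 0.035, 0.147], 'torque': [-0.049, 0.023, 0.035], 'grip_width': 0.085}
scene {'fov_y': 48.60624745224848, 'cx': 329.17510752439506, 'cy': 241.03959373551513, 'rvec': array([ 0.9116651 ,  2.46335076, -1.14026536]), 'tvec': array([ 0.38016674, -0.20240678,  1.84606235])} [1.27170675 0.93252827 1.05194792]
side {'fov_y': 47.530359273079405, 'cx': 323.64991371116304, 'cy': 241.1681339449267, 'rvec': array([ 0.78390819, -2.68773455,  0.95286813]), 'tvec': array([0.50409828, 0.23901316, 1.29863439])} [0.08935284 0.80509733 1.1582435 ]
```

View pics/scene0.png

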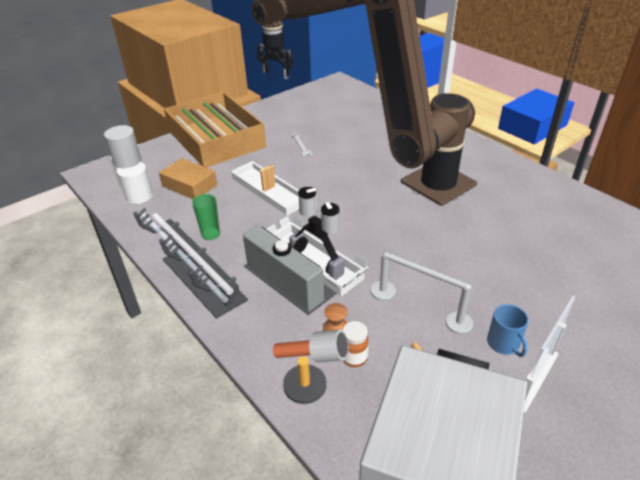

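View pics/side0.png

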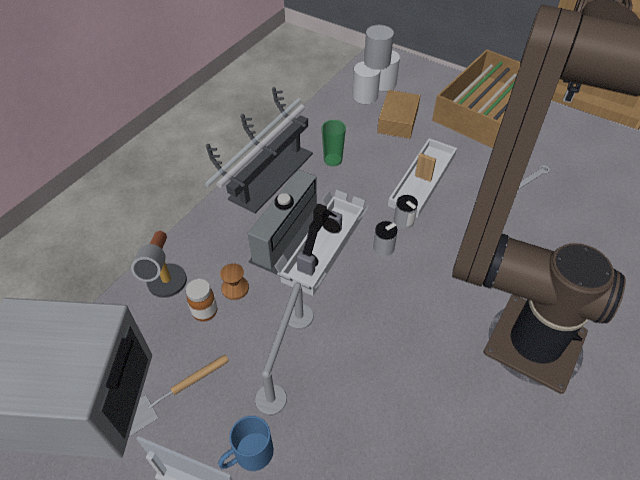

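Two canisters are visible: side view (405,210) and (386,237). The ears stand in the tray at about (315,240), the caddy is at (425,175), and the rail runs from (300,315) to (270,400). Next I'll measure them from the depth clouds.

```bash
cat >> h.py <<'E'
def rect(P):
    r=cv2.minAreaRect((P[:,:2]*1000).astype(np.float32)); b=cv2.boxPoints(r); e=b[1]-b[0],b[2]-b[1]
    L=max(e,key=np.linalg.norm); return np.round(r[0],1),np.round(r[1],1),round(float(np.degrees(np.arctan2(L[1],L[0])))%180,1)
E
python3 - <<'E'
from h import *
C={};I={}
for n in('scene','side'):
    z=np.load(f'/tmp/{n}.npz'); I[n]=z['im']; C[n]=cloud(z['d'],cam(n))
    for (u,v) in {'scene':[(260,270),(307,191),(330,208),(270,178),(330,240),(330,210),(384,256),(466,288),(425,270)],'side':[(275,225),(407,204),(386,230),(425,160),(323,212),(300,285),(268,372),(284,200)]}[n]:
        print(n,u,v,np.round(C[n][v,u],3))
def sel(n,x,y,z):
    P=C[n]; m=(P[...,0]>x[0])&(P[...,0]<x[1])&(P[...,1]>y[0])&(P[...,1]<y[1])&(P[...,2]>z[0])&(P[...,2]<z[1]); return m
# top-down map
M=np.zeros((800,700,3),np.uint8);H=np.full((800,700),-1.)
for n in C:
    P=C[n].reshape(-1,3);c=I[n].reshape(-1,3);ok=~np.isnan(P[:,0]);P=P[ok];c=c[ok]
    i=((1.0-P[:,0])*1000).astype(int);j=((0.35-P[:,1])*1000).astype(int)
    k=(i>=0)&(i<800)&(j>=0)&(j<700)&(P[:,2]<.25);i,j,P,c=i[k],j[k],P[k],c[k]
    o=np.argsort(P[:,2]); 
    for di in(0,1):
        for dj in (0,1):
            ii=np.minimum(i+di,799);jj=np.minimum(j+dj,699)
            for a in o:
                if P[a,2]>H[ii[a],jj[a]]: H[ii[a],jj[a]]=P[a,2];M[ii[a],jj[a]]=c[a]
np.save('/tmp/H.npy',H)
save('top0',cv2.resize(M,(525,600)))
E
```

```text
scene 260 270 [ 0.733 -0.023  0.025]
scene 307 191 [ 0.44  -0.176  0.077]
scene 330 208 [ 0.441 -0.063  0.074]
scene 270 178 [ 0.467 -0.344  0.054]
scene 330 240 [0.569 0.09  0.116]
scene 330 210 [ 0.448 -0.054  0.075]
scene 384 256 [0.519 0.245 0.133]
scene 466 288 [0.457 0.458 0.139]
scene 425 270 [0.483 0.352 0.138]
side 275 225 [0.67  0.115 0.119]
side 407 204 [ 0.436 -0.166  0.076]
side 386 230 [ 0.441 -0.057  0.073]
side 425 160 [ 0.47  -0.345  0.082]
side 323 212 [0.569 0.048 0.165]
side 300 285 [0.508 0.242 0.136]
side 268 372 [0.442 0.454 0.14 ]
side 284 200 [0.688 0.048 0.14 ]
```

View pics/top0.png

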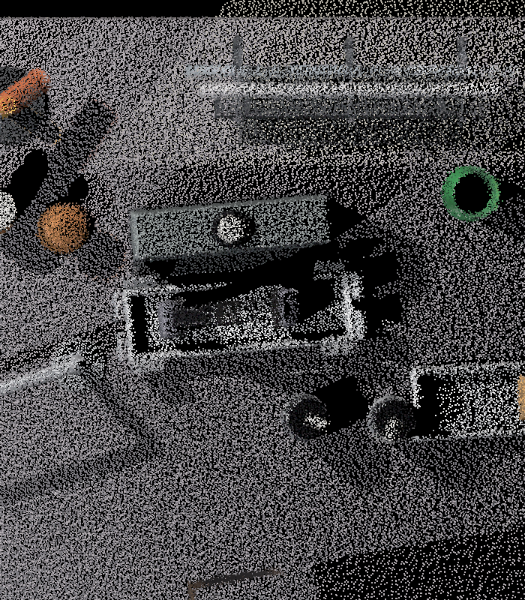

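Top map (1.333 mm/px): the scanner block is centred near (232,228) and the tray near (240,322), turned about 4°. Next, precise fits.

```bash
cat > m.py <<'E'
from h import *
def get(live=False):
    A=[];B=[]
    for n in('scene','side'):
        if live: im,d=ctrl.read_camera(n); np.savez('/tmp/'+n,im=im,d=d)
        z=np.load(f'/tmp/{n}.npz'); P=cloud(z['d'],cam(n)).reshape(-1,3); ok=~np.isnan(P[:,0]); A.append(P[ok]);B.append(z['im'].reshape(-1,3)[ok].astype(int))
    return A,B
def box(P,x,y,z): return (P[:,0]>x[0])&(P[:,0]<x[1])&(P[:,1]>y[0])&(P[:,1]<y[1])&(P[:,2]>z[0])&(P[:,2]<z[1])
E
python3 - <<'E'
from m import *
A,B=get()
for n in (0,1):
    P=A[n];c=B[n]; sat=c.max(1)-c.min(1); v=c.max(1)
    def go(name,m): print(n,name,m.sum(),rect(P[m]) if m.sum()>5 else '', 'mean',np.round(P[m].mean(0),4))
    go('block',box(P,(.6,.75),(-.12,.2),(.113,.127)))
    go('button',box(P,(.6,.75),(-.02,.1),(.129,.16)))
    z=P[box(P,(.6,.75),(-.02,.1),(.129,.16)),2]; print(np.percentile(z,[10,50,90]))
    go('rimtray',box(P,(.5,.64),(-.14,.2),(.034,.046))&(v>120))
    go('guides',box(P,(.5,.64),(-.15,.22),(.049,.062))&(v>110))
    go('tab',box(P,(.5,.65),(-.05,.15),(.158,.175)))
    go('crown',box(P,(.5,.65),(-.1,.17),(.125,.175)))
    go('caddyrim',box(P,(.38,.54),(-.53,-.205),(.024,.036))&(sat<60))
    go('handle',box(P,(.38,.54),(-.53,-.2),(.06,.1)))
    go('handletop',box(P,(.38,.54),(-.53,-.2),(.086,.1)))
    for nm,y in(('canA',(-.22,-.12)),('canB',(-.11,0))):
        go(nm,box(P,(.38,.5),y,(.07,.086)))
        m=box(P,(.38,.5),y,(.07,.086)); print(cv2.minEnclosingCircle((P[m][:,:2]*1000).astype(np.float32)))
        go(nm+'strip',box(P,(.38,.5),y,(.07,.086))&(v>130))
    m=box(P,(.42,.55),(.25,.45),(.12,.155)); go('rail',m)
    print(cv2.fitLine(P[m].astype(np.float32),cv2.DIST_HUBER,0,.001,.001).ravel())
E
```

```text
0 block 1406 (array([665.2,  38. ]), array([131.7, 263.5]), 95.5) mean [0.6997 0.0535 0.1186]
0 button 176 (array([659.1,  39.6]), array([120.2,  46.8]), 4.2) mean [0.6977 0.0468 0.1361]
[0.12976842 0.13677443 0.14215814]
0 rimtray 525 (array([578.8,  28.2]), array([119.3, 326.8]), 95.1) mean [0.5612 0.0414 0.0393]
0 guides 302 (array([576.9,  31.2]), array([129.5, 336.4]), 94.3) mean [0.5688 0.0565 0.0547]
0 tab 99 (array([584.4,  45.3]), array([32.4, 29.1]), 88.9) mean [0.5868 0.0476 0.1661]
0 crown 314 (array([585.8,  45.6]), array([31.6, 82. ]), 100.9) mean [0.5875 0.0518 0.1454]
0 caddyrim 273 (array([ 471.9, -356.3]), array([101.1, 302. ]), 93.4) mean [ 0.482  -0.3666  0.0277]
0 handle 143 (array([ 466.5, -280.9]), array([ 57.8, 162. ]), 94.0) mean [ 0.472  -0.3459  0.0774]
0 handletop 39 (array([ 470.9, -349.8]), array([52.1, 17.4]), 14.1) mean [ 0.472  -0.3507  0.0895]
0 canA 178 (array([ 441.2, -172.6]), array([62.4, 57.3]), 19.7) mean [ 0.4446 -0.1708  0.076 ]
((441.5677795410156, -171.39743041992188), 32.680091857910156)
0 canAstrip 35 (array([ 434.3, -162.4]), array([53.1
[... 1330 characters left out ...]
.4678 -0.3497  0.0894]
1 canA 280 (array([ 439.4, -172.1]), array([55.5, 59.9]), 91.9) mean [ 0.4394 -0.1707  0.0758]
((440.0538330078125, -172.1779022216797), 31.221696853637695)
1 canAstrip 37 (array([ 428.4, -170.8]), array([15.1, 30.5]), 170.2) mean [ 0.4279 -0.1705  0.0764]
1 canB 320 (array([441.5, -55.6]), array([57.4, 58.8]), 155.2) mean [ 0.4409 -0.0548  0.0763]
((442.95281982421875, -56.71138381958008), 31.470705032348633)
1 canBstrip 35 (array([437.7, -70.3]), array([28.3, 13.6]), 72.8) mean [ 0.4374 -0.0719  0.077 ]
1 rail 660 (array([479.6, 349.5]), array([ 17.2, 213.3]), 108.0) mean [0.477  0.3547 0.1398]
[-0.30357167  0.95280504  0.00262074  0.47699186  0.35469955  0.13980235]
```

jog_arm(
  commands=[
    {"dx": 7.54, "dy": 13.78, "dz": 0.8, "wz": 7.8},
    {"dx": 7.54, "dy": 13.78, "dz": 0.8, "wz": 7.8},
    {"dx": 7.54, "dy": 13.78, "dz": 0.8, "wz": 7.8},
    {"dx": 7.54, "dy": 13.78, "dz": 0.8, "wz": 7.8},
    {"dx": 7.54, "dy": 13.78, "dz": 0.8, "wz": 7.8},
    {"dx": 7.54, "dy": 13.78, "dz": 0.8, "wz": 7.8},
    {"dx": 7.54, "dy": 13.78, "dz": 0.8, "wz": 7.8},
    {"dx": 7.54, "dy": 13.78, "dz": 0.8, "wz": 7.8},
    {"dx": 7.54, "dy": 13.78, "dz": 0.8, "wz": 7.8},
    {"dx": 7.54, "dy": 13.78, "dz": 0.8, "wz": 7.8},
    {"dx": 7.54, "dy": 13.78, "dz": 0.8, "wz": 7.8},
    {"dx": 7.54, "dy": 13.78, "dz": 0.8, "wz": 7.8},
    {"dx": 7.54, "dy": 13.78, "dz": 0.8, "wz": 7.8},
    {"dx": 7.54, "dy": 13.78, "dz": 0.8, "wz": 7.8},
    {"dx": 7.54, "dy": 13.78, "dz": 0.8, "wz": 7.8},
    {"dx": 7.54, "dy": 13.78, "dz": 0.8, "wz": 7.8},
  ],
  squeeze=60,
)

```text
validation failed for argument at $.co...
```

```bash
python3 - <<'E'
from m import *
s=ctrl.read_state(); c=cam('wrist'); im,d=ctrl.read_camera('wrist'); np.savez('/tmp/wrist0',im=im,d=d,K=c[0],R=c[1],t=c[2]); save('wrist0',im)
print(s['t'],np.round(s['tcp_pos'],4),np.round(s['orientation'],3).tolist(), -c[1].T@c[2])
P=cloud(d,c).reshape(-1,3)
m=box(P,(.5,.65),(-.05,.15),(.155,.178)); print(m.sum(),rect(P[m]),P[m].mean(0))
E
```

```text
0.1 [ 0.2044 -0.6427  0.2301] [[-0.953, -0.0, 0.303], [-0.303, 0.002, -0.953], [-0.0, -1.0, -0.002]] [ 0.2799361  -0.62033139  0.37368831]
0 (array([0., 0.]), array([0., 0.]), 0.0) [nan nan nan]<stdin>:5: RuntimeWarning: Mean of empty slice.
  ret = um.true_divide(
```

View pics/wrist0.png

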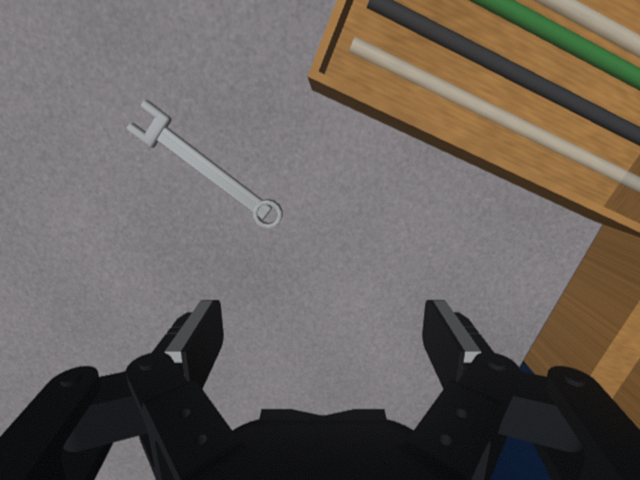

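The move was refused, so nothing moved. Maybe every key is needed. I'll try one row with all the fields.

jog_arm(
  commands=[
    {"dx": 7.54, "dy": 13.78, "dz": 0.8, "wx": 0, "wy": 0, "wz": 7.8, "fingers": 0},
  ],
  squeeze=60,
)

```text
t: 0.28
tcp_pos: [0.2329, -0.5897, 0.2327]
orientation: [[-0.879, -0.001, 0.476], [-0.476, 0.001, -0.879], [-0.0, -1.0, -0.002]]
force: [1.2, -0.1, 0.3]
grip_width: 0.0852
```

jog_arm(
  commands=[
    {"dx": 6.96, "dy": 12.68, "dz": 0.74, "wx": 0, "wy": 0, "wz": 6.73, "fingers": 0},
    {"dx": 6.96, "dy": 12.68, "dz": 0.74, "wx": 0, "wy": 0, "wz": 6.73, "fingers": 0},
    {"dx": 6.96, "dy": 12.68, "dz": 0.74, "wx": 0, "wy": 0, "wz": 6.73, "fingers": 0},
    {"dx": 6.96, "dy": 12.68, "dz": 0.74, "wx": 0, "wy": 0, "wz": 6.73, "fingers": 0},
    {"dx": 6.96, "dy": 12.68, "dz": 0.74, "wx": 0, "wy": 0, "wz": 6.73, "fingers": 0},
    {"dx": 6.96, "dy": 12.68, "dz": 0.74, "wx": 0, "wy": 0, "wz": 6.73, "fingers": 0},
    {"dx": 6.96, "dy": 12.68, "dz": 0.74, "wx": 0, "wy": 0, "wz": 6.73, "fingers": 0},
    {"dx": 6.96, "dy": 12.68, "dz": 0.74, "wx": 0, "wy": 0, "wz": 6.73, "fingers": 0},
    {"dx": 6.96, "dy": 12.68, "dz": 0.74, "wx": 0, "wy": 0, "wz": 6.73, "fingers": 0},
    {"dx": 6.96, "dy": 12.68, "dz": 0.74, "wx": 0, "wy": 0, "wz": 6.73, "fingers": 0},
    {"dx": 6.96, "dy": 12.68, "dz": 0.74, "wx": 0, "wy": 0, "wz": 6.73, "fingers": 0},
    {"dx": 6.96, "dy": 12.68, "dz": 0.74, "wx": 0, "wy": 0, "wz": 6.73, "fingers": 0},
    {"dx": 6.96, "dy": 12.68, "dz": 0.74, "wx": 0, "wy": 0, "wz": 6.73, "fingers": 0},
    {"dx": 6.96, "dy": 12.68, "dz": 0.74, "wx": 0, "wy": 0, "wz": 6.73, "fingers": 0},
    {"dx": 6.96, "dy": 12.68, "dz": 0.74, "wx": 0, "wy": 0, "wz": 6.73, "fingers": 0},
  ],
)

```text
t: 2.15
tcp_pos: [0.582, 0.0443, 0.2713]
orientation: [[0.097, -0.001, 0.995], [-0.995, -0.0, 0.097], [0.0, -1.0, -0.001]]
force: [-0.6, 0.2, -0.9]
grip_width: 0.0855
```

```bash
cat >> m.py <<'E'
def wrist(name):
    s=ctrl.read_state(); c=cam('wrist'); im,d=ctrl.read_camera('wrist'); np.savez('/tmp/'+name,im=im,d=d,K=c[0],R=c[1],t=c[2]); save(name,im)
    o=s['orientation']; print('t',s['t'],np.round(s['tcp_pos'],4),'jaw',np.degrees(np.arctan2(o[1][2],o[0][2])).round(2),'tilt',np.round([o[0][1],o[1][1]],4),'cam',np.round(-c[1].T@c[2],3),'F',np.round(s['force'],1),s['grip_width'])
    return im.astype(int),cloud(d,c),c
E
python3 - <<'E'
from m import *
im,C,c=wrist('wrist1'); P=C.reshape(-1,3)
m=box(P,(.5,.65),(-.05,.15),(.155,.178)); print(m.sum(),rect(P[m]),P[m].mean(0))
E
```

```text
t 2.15 [0.582  0.0443 0.2713] jaw 5.58 tilt [-0.0005 -0.0002] cam [0.576 0.121 0.415] F [-0.6  0.2 -0.9] 0.08547659421181646
1416 (array([582.8,  42.6]), array([25.8, 29.3]), 95.3) [0.58268373 0.04431757 0.16959364]
```

View pics/wrist1.png

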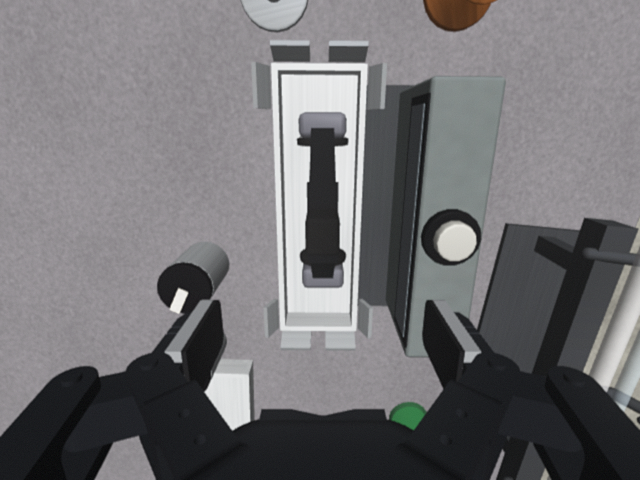

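```bash
python3 - <<'E'
from m import *
z=np.load('/tmp/wrist1.npz'); c=(z['K'],z['R'],z['t']); P=cloud(z['d'],c).reshape(-1,3); v=z['im'].reshape(-1,3).max(1)
m=box(P,(.4,.65),(-.2,.2),(.0355,.0445))&(v>190); print('rim',m.sum(),rect(P[m]),P[m].mean(0))
m=box(P,(.64,.8),(-.2,.2),(.115,.125)); print('block',m.sum(),rect(P[m]))
m=box(P,(.64,.8),(-.02,.1),(.132,.16))&(v>180); print('button',m.sum(),rect(P[m]),P[m].mean(0),np.percentile(P[m][:,2],[5,50,95]))
m=box(P,(.35,.5),(-.13,0.05),(.07,.086)); print('canB',m.sum(),cv2.minEnclosingCircle((P[m][:,:2]*1e3).astype(np.float32)))
m&=v>150; print('strip',P[m].mean(0))
print(ray(230,395,.03,c),P.reshape(480,640,3)[395,230])
E
```

```text
rim 3690 (array([579.8,  27.4]), array([ 94.2, 303.4]), 95.2) [0.57722177 0.04940997 0.04103367]
block 14647 (array([696.1,  39.9]), array([ 61. , 259.5]), 95.2)
button 1090 (array([694.9,  40.6]), array([30.9, 31.2]), 105.9) [0.69465426 0.04101886 0.14280004] [0.14149208 0.14286989 0.14396922]
canB 2132 ((443.2735595703125, -60.09619140625), 29.459806442260742)
strip [ 0.4381818  -0.07326206  0.07978134]
[ 0.48396316 -0.24011331  0.03      ] [ 0.47846239 -0.26176567  0.00691888]
```

jog_arm(
  commands=[
    {"dx": 0, "dy": 0, "dz": -2.7, "wx": 0, "wy": 0, "wz": 0, "fingers": 0},
    {"dx": 0, "dy": 0, "dz": -2.7, "wx": 0, "wy": 0, "wz": 0, "fingers": 0},
    {"dx": 0, "dy": 0, "dz": -2.7, "wx": 0, "wy": 0, "wz": 0, "fingers": 0},
    {"dx": 0, "dy": 0, "dz": -2.7, "wx": 0, "wy": 0, "wz": 0, "fingers": 100},
    {"dx": 0, "dy": 0, "dz": -2.7, "wx": 0, "wy": 0, "wz": 0, "fingers": 255},
    {"dx": 0, "dy": 0, "dz": -2.7, "wx": 0, "wy": 0, "wz": 0, "fingers": 255},
    {"dx": 0, "dy": 0, "dz": -2.7, "wx": 0, "wy": 0, "wz": 0, "fingers": 255},
    {"dx": 0, "dy": 0, "dz": -2.7, "wx": 0, "wy": 0, "wz": 0, "fingers": 255},
    {"dx": 0, "dy": 0, "dz": -2.7, "wx": 0, "wy": 0, "wz": 0, "fingers": 255},
    {"dx": 0, "dy": 0, "dz": -2.7, "wx": 0, "wy": 0, "wz": 0, "fingers": 255},
  ],
  squeeze=70,
)

```text
t: 3.45
tcp_pos: [0.5836, 0.0453, 0.1392]
orientation: [[0.099, 0.003, 0.995], [-0.995, -0.001, 0.099], [0.001, -1.0, 0.003]]
force: [-1.5, -0.4, 6.7]
grip_width: 0.025
```

jog_arm(
  commands=[
    {"dx": 0, "dy": 0, "dz": 3.6, "wx": 0, "wy": 0, "wz": 0, "fingers": 255},
    {"dx": 0, "dy": 0, "dz": 3.6, "wx": 0, "wy": 0, "wz": 0, "fingers": 255},
    {"dx": 0, "dy": 0, "dz": 3.6, "wx": 0, "wy": 0, "wz": 0, "fingers": 255},
    {"dx": 0, "dy": 0, "dz": 3.6, "wx": 0, "wy": 0, "wz": 0, "fingers": 255},
    {"dx": -0.3, "dy": 1.0, "dz": 3.6, "wx": 0, "wy": 0, "wz": -1, "fingers": 255},
    {"dx": -0.6, "dy": 2.0, "dz": 3.6, "wx": 0, "wy": 0, "wz": -2, "fingers": 255},
    {"dx": -0.9, "dy": 2.9, "dz": 3.6, "wx": 0, "wy": 0, "wz": -3, "fingers": 255},
    {"dx": -1.2, "dy": 3.7, "dz": 3.6, "wx": 0, "wy": 0, "wz": -4, "fingers": 255},
    {"dx": -1.5, "dy": 4.5, "dz": 3.6, "wx": 0, "wy": 0, "wz": -5, "fingers": 255},
    {"dx": -1.8, "dy": 5.2, "dz": 3.6, "wx": 0, "wy": 0, "wz": -6, "fingers": 255},
    {"dx": -2.0, "dy": 5.8, "dz": 3.6, "wx": 0, "wy": 0, "wz": -7, "fingers": 255},
    {"dx": -2.0, "dy": 6.1, "dz": 3.6, "wx": 0, "wy": 0, "wz": -7.74, "fingers": 255},
    {"dx": -2.0, "dy": 6.1, "dz": 3.6, "wx": 0, "wy": 0, "wz": -7.74, "fingers": 255},
    {"dx": -2.0, "dy": 6.1, "dz": 3.6, "wx": 0, "wy": 0, "wz": -7.74, "fingers": 255},
  ],
)

```text
t: 5.2
tcp_pos: [0.4821, 0.3497, 0.3148]
orientation: [[-0.949, -0.002, 0.315], [-0.315, -0.002, -0.949], [0.003, -1.0, 0.001]]
force: [-0.4, -0.7, -3.0]
grip_width: 0.025
```

```bash
python3 - <<'E'
from m import *
im,C,c=wrist('wrist2'); P=C.reshape(-1,3)
m=box(P,(.4,.58),(.2,.5),(.115,.155)); print('rail',m.sum(),rect(P[m]),P[m].mean(0),np.percentile(P[m][:,2],[50,95]))
print(cv2.fitLine(P[m][:,:2].astype(np.float32),cv2.DIST_HUBER,0,.001,.001).ravel())
m=box(P,(.35,.62),(.2,.5),(.2,.42)); print('ears',m.sum(),rect(P[m]) if m.sum() else '')
E
```

```text
t 5.2 [0.4821 0.3497 0.3148] jaw -71.63 tilt [-0.0023 -0.0016] cam [0.558 0.374 0.458] F [-0.4 -0.7 -3. ] 0.024953646496244656
rail 3590 (array([480.9, 348.3]), array([ 19.5, 239.1]), 107.6) [0.48215751 0.34905837 0.14127321] [0.14262612 0.1446621 ]
[ 0.30618632 -0.9519716   0.48549387  0.33931693]
ears 76624 (array([505. , 365.4]), array([118.5, 111.7]), 49.0)
```

View pics/wrist2.png

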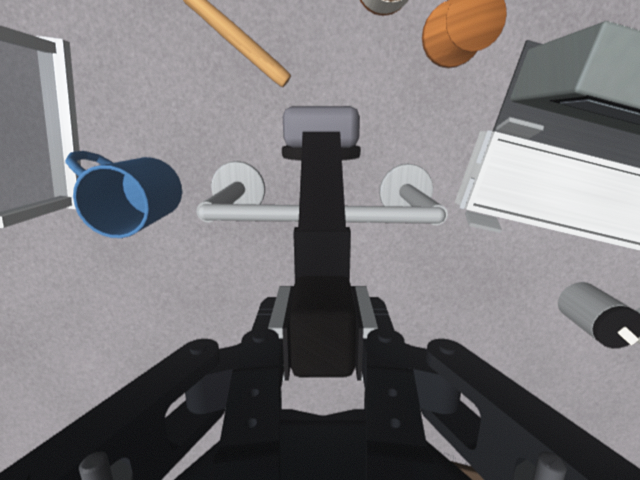

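jog_arm(
  commands=[
    {"dx": 0, "dy": 0, "dz": -1, "wx": 0, "wy": 0, "wz": -0.06, "fingers": 255},
    {"dx": 0, "dy": 0, "dz": -2, "wx": 0, "wy": 0, "wz": -0.06, "fingers": 255},
    {"dx": 0, "dy": 0, "dz": -2.8, "wx": 0, "wy": 0, "wz": -0.06, "fingers": 255},
    {"dx": 0, "dy": 0, "dz": -3.0, "wx": 0, "wy": 0, "wz": -0.06, "fingers": 255},
    {"dx": 0, "dy": 0, "dz": -3.06, "wx": 0, "wy": 0, "wz": -0.06, "fingers": 255},
    {"dx": 0, "dy": 0, "dz": -3.1, "wx": 0, "wy": 0, "wz": -0.06, "fingers": 255},
    {"dx": 0, "dy": 0, "dz": -3.1, "wx": 0, "wy": 0, "wz": -0.06, "fingers": 255},
  ],
)

```text
t: 6.12
tcp_pos: [0.4834, 0.3509, 0.1634]
orientation: [[-0.953, 0.003, 0.304], [-0.304, 0.001, -0.953], [-0.003, -1.0, -0.0]]
force: [0.6, -0.1, -2.6]
grip_width: 0.025
```

jog_arm(
  commands=[
    {"dx": 0, "dy": 0, "dz": -0.04, "wx": 0, "wy": 0, "wz": 0, "fingers": 255},
    {"dx": 0, "dy": 0, "dz": -0.08, "wx": 0, "wy": 0, "wz": 0, "fingers": 255},
    {"dx": 0, "dy": 0, "dz": -0.08, "wx": 0, "wy": 0, "wz": 0, "fingers": 255},
  ],
)

```text
t: 6.5
tcp_pos: [0.4827, 0.3507, 0.1581]
orientation: [[-0.953, 0.001, 0.304], [-0.304, 0.0, -0.953], [-0.001, -1.0, -0.0]]
force: [-1.0, 0.0, -0.5]
grip_width: 0.025
```

jog_arm(
  commands=[
    {"dx": 0, "dy": 0, "dz": -0.03, "wx": 0, "wy": 0, "wz": 0, "fingers": 255},
    {"dx": 0, "dy": 0, "dz": -0.03, "wx": 0, "wy": 0, "wz": 0, "fingers": 255},
    {"dx": 0, "dy": 0, "dz": -0.03, "wx": 0, "wy": 0, "wz": 0, "fingers": 120},
    {"dx": 0, "dy": 0, "dz": -0.03, "wx": 0, "wy": 0, "wz": 0, "fingers": 80},
    {"dx": 0, "dy": 0, "dz": -0.03, "wx": 0, "wy": 0, "wz": 0, "fingers": 80},
    {"dx": 0, "dy": 0, "dz": -0.03, "wx": 0, "wy": 0, "wz": 0, "fingers": 0},
    {"dx": 0, "dy": 0, "dz": -0.03, "wx": 0, "wy": 0, "wz": 0, "fingers": 0},
    {"dx": 0, "dy": 0, "dz": 0.6, "wx": 0, "wy": 0, "wz": 0, "fingers": 0},
    {"dx": 0, "dy": 0, "dz": 1.8, "wx": 0, "wy": 0, "wz": 0, "fingers": 0},
    {"dx": 0, "dy": 0, "dz": 2.6, "wx": 0, "wy": 0, "wz": 0, "fingers": 0},
    {"dx": 0, "dy": 0, "dz": 2.6, "wx": 0, "wy": 0, "wz": 0, "fingers": 0},
  ],
)

```text
t: 7.88
tcp_pos: [0.4843, 0.3515, 0.2929]
orientation: [[-0.953, 0.009, 0.304], [-0.304, 0.004, -0.953], [-0.01, -1.0, -0.001]]
force: [0.1, 0.7, 0.9]
grip_width: 0.0855
```

```bash
python3 - <<'E'
from m import *
A,B=get(True)
for n in (0,1):
    P=A[n];v=B[n].max(1)
    def go(name,m): print(n,name,m.sum(),rect(P[m]) if m.sum()>5 else '', 'mean',np.round(P[m].mean(0),4) if m.sum() else '')
    go('tab',box(P,(.43,.53),(.3,.4),(.18,.2))&(v<70))
    go('rimtray',box(P,(.5,.64),(-.14,.2),(.034,.046))&(v>120))
    go('caddyrim',box(P,(.38,.54),(-.56,-.19),(.024,.036))&(v>100))
    go('handletop',box(P,(.38,.54),(-.53,-.2),(.086,.1)))
    m=box(P,(.36,.56),(-.22,.02),(.071,.084)); go('cans',m)
im=np.load('/tmp/side.npz')['im']; s2=np.load('/tmp/scene.npz')['im']
save('p6',np.hstack([im[120:440,180:500],s2[120:440,180:500]]))
E
```

```text
0 tab 96 (array([483.8, 352.6]), array([31.7, 23.5]), 18.9) mean [0.4867 0.3537 0.1863]
0 rimtray 544 (array([579.4,  28.6]), array([117.6, 326.4]), 95.4) mean [0.5572 0.0333 0.0392]
0 caddyrim 336 (array([ 472.1, -352. ]), array([102.2, 308.8]), 93.1) mean [ 0.4802 -0.3558  0.0282]
0 handletop 38 (array([ 470.1, -349.9]), array([53. , 19.4]), 7.9) mean [ 0.473  -0.3495  0.0905]
0 cans 376 (array([ 444. , -114.5]), array([175.4,  60.9]), 89.3) mean [ 0.4455 -0.1094  0.0762]
1 tab 169 (array([479.5, 353.1]), array([29.6, 26.4]), 18.3) mean [0.4786 0.354  0.1868]
1 rimtray 389 (array([577.1,  62.7]), array([107.8, 261.1]), 97.7) mean [0.5617 0.1019 0.0384]
1 caddyrim 4  mean [ 0.521  -0.4966  0.0267]
1 handletop 0  mean 
1 cans 307 (array([440.6, -53.9]), array([55.8, 58.5]), 128.5) mean [ 0.4413 -0.055   0.0762]
```

View pics/p6.png

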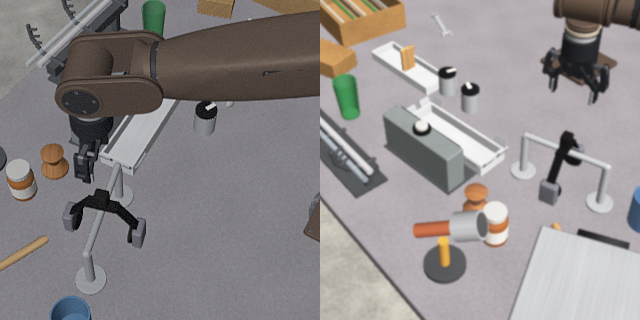

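Side view (105,200): the ears hang across the bar with one cup on each side. Next is the caddy.

jog_arm(
  commands=[
    {"dx": 0.3, "dy": -1.2, "dz": 0, "wx": 0, "wy": 0, "wz": 0, "fingers": 0},
    {"dx": 0.4, "dy": -2.4, "dz": 0, "wx": 0, "wy": 0, "wz": 0, "fingers": 0},
    {"dx": 0.5, "dy": -3.6, "dz": 0, "wx": 0, "wy": 0, "wz": 0, "fingers": 0},
    {"dx": 0.5, "dy": -4.8, "dz": 0, "wx": 0, "wy": 0, "wz": 0, "fingers": 0},
    {"dx": 0.5, "dy": -6, "dz": 0, "wx": 0, "wy": 0, "wz": 0, "fingers": 0},
    {"dx": 0.5, "dy": -7.2, "dz": 0, "wx": 0, "wy": 0, "wz": 0, "fingers": 0},
    {"dx": 0.4, "dy": -8.4, "dz": 0, "wx": 0, "wy": 0, "wz": 0, "fingers": 0},
    {"dx": 0.2, "dy": -9.6, "dz": 0, "wx": 0, "wy": 0, "wz": -0.5, "fingers": 0},
    {"dx": 0, "dy": -10.8, "dz": -0.2, "wx": 0, "wy": 0, "wz": -1.0, "fingers": 0},
    {"dx": -0.1, "dy": -12.0, "dz": -0.4, "wx": 0, "wy": 0, "wz": -1.45, "fingers": 0},
    {"dx": -0.2, "dy": -13.2, "dz": -0.5, "wx": 0, "wy": 0, "wz": -1.45, "fingers": 0},
    {"dx": -0.3, "dy": -14.07, "dz": -0.6, "wx": 0, "wy": 0, "wz": -1.45, "fingers": 0},
    {"dx": -0.3, "dy": -14.07, "dz": -0.6, "wx": 0, "wy": 0, "wz": -1.45, "fingers": 0},
    {"dx": -0.3, "dy": -14.07, "dz": -0.6, "wx": 0, "wy": 0, "wz": -1.45, "fingers": 0},
    {"dx": -0.3, "dy": -14.07, "dz": -0.6, "wx": 0, "wy": 0, "wz": -1.45, "fingers": 0},
  ],
)

```text
t: 9.85
tcp_pos: [0.4677, -0.3515, 0.257]
orientation: [[-0.998, -0.001, 0.057], [-0.057, 0.001, -0.998], [0.001, -1.0, -0.001]]
force: [0.5, 0.9, -0.8]
grip_width: 0.0854
```

```bash
python3 - <<'E'
from m import *
im,C,c=wrist('wrist3'); P=C.reshape(-1,3); v=im.reshape(-1,3).max(1)
m=box(P,(.36,.58),(-.53,-.18),(.025,.0345))&(v>150); print('rim',m.sum(),rect(P[m]))
m=box(P,(.36,.58),(-.45,-.25),(.086,.1)); print('handle',m.sum(),rect(P[m]),P[m].mean(0))
E
```

```text
t 9.85 [ 0.4677 -0.3515  0.257 ] jaw -86.73 tilt [-0.0006  0.0009] cam [ 0.547 -0.348  0.401] F [ 0.5  0.9 -0.8] 0.08539276946959486
rim 3996 (array([ 469.1, -354.9]), array([ 93.9, 300.9]), 93.3)
handle 726 (array([ 469.7, -354.9]), array([51.1, 11.8]), 3.2) [ 0.47080763 -0.3545284   0.09279566]
```

View pics/wrist3.png

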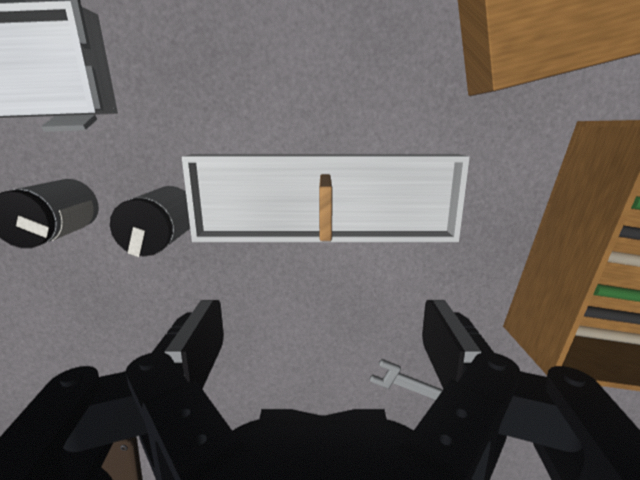

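Wrist view: the caddy is centred near (325,198), yaw 3.25°, with the handle at its middle. Both cans are still in place. Now the grasp.

jog_arm(
  commands=[
    {"dx": 0.03, "dy": -0.07, "dz": -1, "wx": 0, "wy": 0, "wz": 0, "fingers": 0},
    {"dx": 0.03, "dy": -0.07, "dz": -2, "wx": 0, "wy": 0, "wz": 0, "fingers": 0},
    {"dx": 0.03, "dy": -0.07, "dz": -3, "wx": 0, "wy": 0, "wz": 0, "fingers": 0},
    {"dx": 0.03, "dy": -0.07, "dz": -4.1, "wx": 0, "wy": 0, "wz": 0, "fingers": 60},
    {"dx": 0.03, "dy": -0.07, "dz": -4.1, "wx": 0, "wy": 0, "wz": 0, "fingers": 120},
    {"dx": 0.03, "dy": -0.07, "dz": -4.1, "wx": 0, "wy": 0, "wz": 0, "fingers": 255},
    {"dx": 0.03, "dy": -0.07, "dz": -4.1, "wx": 0, "wy": 0, "wz": 0, "fingers": 255},
    {"dx": 0.03, "dy": -0.07, "dz": -4.1, "wx": 0, "wy": 0, "wz": 0, "fingers": 255},
    {"dx": 0.03, "dy": -0.07, "dz": -4.1, "wx": 0, "wy": 0, "wz": 0, "fingers": 255},
    {"dx": 0.03, "dy": -0.07, "dz": -4.1, "wx": 0, "wy": 0, "wz": 0, "fingers": 255},
  ],
  squeeze=80,
)

```text
t: 11.15
tcp_pos: [0.4708, -0.3577, 0.0563]
orientation: [[-0.998, 0.004, 0.055], [-0.055, -0.003, -0.998], [-0.004, -1.0, 0.003]]
force: [-0.2, 2.5, 6.7]
grip_width: 0.0112
```

jog_arm(
  commands=[
    {"dx": 0, "dy": 0, "dz": 0.4, "wx": 0, "wy": 0, "wz": 0, "fingers": 255},
    {"dx": 0, "dy": 0, "dz": 1.2, "wx": 0, "wy": 0, "wz": 0, "fingers": 255},
    {"dx": 0, "dy": 0, "dz": 2.0, "wx": 0, "wy": 0, "wz": 0, "fingers": 255},
    {"dx": 0, "dy": 0, "dz": 2.4, "wx": 0, "wy": 0, "wz": 0, "fingers": 255},
    {"dx": 0.2, "dy": 0.8, "dz": 2.4, "wx": 0, "wy": 0, "wz": 0, "fingers": 255},
    {"dx": 0.4, "dy": 1.8, "dz": 2.4, "wx": 0, "wy": 0, "wz": 0, "fingers": 255},
    {"dx": 0.7, "dy": 2.8, "dz": 2.4, "wx": 0, "wy": 0, "wz": 0.1, "fingers": 255},
    {"dx": 1.0, "dy": 3.8, "dz": 2.4, "wx": 0, "wy": 0, "wz": 0.2, "fingers": 255},
    {"dx": 1.3, "dy": 4.8, "dz": 2.4, "wx": 0, "wy": 0, "wz": 0.2, "fingers": 255},
    {"dx": 1.6, "dy": 5.8, "dz": 2.4, "wx": 0, "wy": 0, "wz": 0.2, "fingers": 255},
    {"dx": 1.9, "dy": 6.7, "dz": 2.4, "wx": 0, "wy": 0, "wz": 0.2, "fingers": 255},
    {"dx": 2.1, "dy": 7.4, "dz": 2.4, "wx": 0, "wy": 0, "wz": 0.2, "fingers": 255},
    {"dx": 2.2, "dy": 7.7, "dz": 2.4, "wx": 0, "wy": 0, "wz": 0.2, "fingers": 255},
    {"dx": 2.2, "dy": 7.7, "dz": 2.4, "wx": 0, "wy": 0, "wz": 0.2, "fingers": 255},
    {"dx": 2.2, "dy": 7.7, "dz": 2.4, "wx": 0, "wy": 0, "wz": 0.2, "fingers": 255},
  ],
)

```text
t: 13.02
tcp_pos: [0.5786, 0.0274, 0.1722]
orientation: [[-0.996, -0.001, 0.089], [-0.089, -0.001, -0.996], [0.001, -1.0, 0.001]]
force: [-0.2, -0.3, -2.8]
grip_width: 0.0115
```

```bash
python3 - <<'E'
from m import *
im,C,c=wrist('wrist4'); P=C.reshape(-1,3); v=im.reshape(-1,3).max(1)
m=box(P,(.5,.68),(-.16,.22),(.142,.162))&(v>100); print('rim',m.sum(),rect(P[m]),P[m].mean(0))
for a in range(100,190,6): print(a,box(P,(.5,.68),(-.16,.22),(a/1e3,a/1e3+.006)).sum(),end=' ')
A,B=get(True)
for n in(0,1):
    P=A[n];v=B[n].max(1)
    m=box(P,(.45,.7),(-.2,.25),(.136,.162))&(v>90); print('rim',m.sum(),rect(P[m]))
im=np.load('/tmp/side.npz')['im']; z=np.load('/tmp/wrist4.npz')['im']
save('p8',np.hstack([cv2.resize(im[60:380,180:500],(400,400)),cv2.resize(z,(400,400))]))
E
```

```text
t 13.025 [0.5786 0.0274 0.1722] jaw -84.87 tilt [-0.0008 -0.0006] cam [0.658 0.033 0.316] F [-0.2 -0.3 -2.8] 0.01149605910950834
rim 14776 (array([605.1,  28.3]), array([152.2, 302.5]), 95.3) [0.59473623 0.01862467 0.1467372 ]
100 0 106 458 112 1078 118 62164 124 8399 130 6466 136 5546 142 16808 148 799 154 90 160 107 166 118 172 154 178 395 184 565 rim 982 (array([610.7,  67.4]), array([173., 382.]), 95.7)
rim 956 (array([611.1,  68.6]), array([174.5, 377.2]), 95.0)
```

View pics/p8.png

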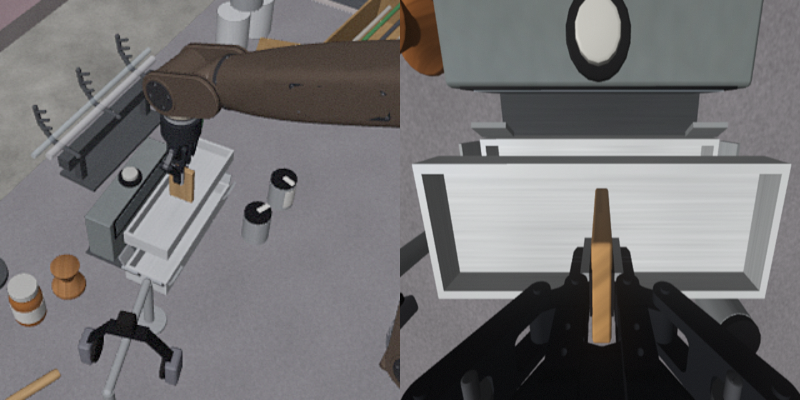

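```bash
python3 - <<'E'
from m import *
z=np.load('/tmp/wrist4.npz'); c=(z['K'],z['R'],z['t']); P=cloud(z['d'],c).reshape(-1,3); v=z['im'].reshape(-1,3).max(1)
m=box(P,(.5,.645),(-.16,.22),(.1415,.152))&(v>100); print('caddy',m.sum(),rect(P[m]),P[m].mean(0))
m=box(P,(.655,.8),(-.15,.22),(.116,.124)); print('block',m.sum(),rect(P[m]))
r=np.radians(5.2)
m=box(P,(.6,.66),(-.16,.22),(.034,.045))&(v>120); p=P[m]; print('farrim',m.sum(),rect(p))
q=(p[:,:2]-[.579,.029])@np.array([[np.cos(r),-np.sin(r)],[np.sin(r),np.cos(r)]]); print('local x range',np.percentile(q[:,0],[1,99]),'y',np.percentile(q[:,1],[1,99]))
m=box(P,(.55,.68),(-.2,.25),(.046,.062)); p=P[m]; q=(p[:,:2]-[.579,.029])@np.array([[np.cos(r),-np.sin(r)],[np.sin(r),np.cos(r)]]); print('guides',m.sum(),np.percentile(q[:,0],[1,99]),'y',np.percentile(q[:,1],[1,99]))
E
```

```text
caddy 14826 (array([576.7,  25.7]), array([ 95.5, 302.5]), 95.2) [0.59450201 0.01766516 0.14670278]
block 45863 (array([690.7,  39.2]), array([ 49.3, 259.4]), 95.2)
farrim 3777 (array([620.1,  30.1]), array([ 16.4, 309.1]), 94.5)
local x range [0.03315704 0.04749767] y [-0.15427959  0.14852182]
guides 2397 [0.03434976 0.06351065] y [-0.16492847  0.1653012 ]
```

jog_arm(
  commands=[
    {"dx": 0.05, "dy": 0.07, "dz": -0.4, "wx": 0, "wy": 0, "wz": 0, "fingers": 255},
    {"dx": 0.05, "dy": 0.07, "dz": -0.8, "wx": 0, "wy": 0, "wz": 0, "fingers": 255},
    {"dx": 0.05, "dy": 0.07, "dz": -1.1, "wx": 0, "wy": 0, "wz": 0, "fingers": 255},
    {"dx": 0.05, "dy": 0.07, "dz": -1.3, "wx": 0, "wy": 0, "wz": 0, "fingers": 255},
    {"dx": 0.05, "dy": 0.07, "dz": -1.4, "wx": 0, "wy": 0, "wz": 0, "fingers": 255},
    {"dx": 0.05, "dy": 0.07, "dz": -1.4, "wx": 0, "wy": 0, "wz": 0, "fingers": 255},
  ],
)

```text
t: 13.92
tcp_pos: [0.5815, 0.032, 0.1023]
orientation: [[-0.996, -0.0, 0.09], [-0.09, 0.0, -0.996], [0.0, -1.0, -0.0]]
force: [0.6, -0.4, -4.0]
grip_width: 0.011
```

jog_arm(
  commands=[
    {"dx": 0, "dy": 0, "dz": -0.06, "wx": 0, "wy": 0, "wz": 0, "fingers": 255},
    {"dx": 0, "dy": 0, "dz": -0.12, "wx": 0, "wy": 0, "wz": 0, "fingers": 255},
    {"dx": 0, "dy": 0, "dz": -0.15, "wx": 0, "wy": 0, "wz": 0, "fingers": 255},
    {"dx": 0, "dy": 0, "dz": -0.15, "wx": 0, "wy": 0, "wz": 0, "fingers": 255},
  ],
)

```text
t: 14.42
tcp_pos: [0.5818, 0.032, 0.0964]
orientation: [[-0.996, 0.0, 0.09], [-0.09, -0.0, -0.996], [-0.0, -1.0, 0.0]]
force: [-3.7, -0.2, 5.0]
grip_width: 0.0109
```

jog_arm(
  commands=[
    {"dx": 0, "dy": 0, "dz": -0.15, "wx": 0, "wy": 0, "wz": 0, "fingers": 200},
    {"dx": 0, "dy": 0, "dz": -0.15, "wx": 0, "wy": 0, "wz": 0, "fingers": 100},
    {"dx": 0, "dy": 0, "dz": -0.1, "wx": 0, "wy": 0, "wz": 0, "fingers": 100},
    {"dx": 0, "dy": 0, "dz": 0.3, "wx": 0, "wy": 0, "wz": 0, "fingers": 100},
    {"dx": 0, "dy": 0, "dz": 1.3, "wx": 0, "wy": 0, "wz": 0, "fingers": 60},
    {"dx": 0, "dy": 0, "dz": 2.5, "wx": 0, "wy": 0, "wz": 0, "fingers": 0},
    {"dx": 0, "dy": 0, "dz": 3.6, "wx": 0, "wy": 0, "wz": 0, "fingers": 0},
    {"dx": -0.6, "dy": 0, "dz": 4.0, "wx": 0, "wy": 0, "wz": 0, "fingers": 0},
    {"dx": -1, "dy": 0, "dz": 4.0, "wx": 0, "wy": 0, "wz": 0, "fingers": 0},
    {"dx": -1, "dy": 0, "dz": 4.0, "wx": 0, "wy": 0, "wz": 0, "fingers": 0},
  ],
)

```text
t: 15.68
tcp_pos: [0.5311, 0.0321, 0.2973]
orientation: [[-0.996, 0.004, 0.09], [-0.09, -0.0, -0.996], [-0.004, -1.0, 0.001]]
force: [-0.4, 0.1, 0.1]
grip_width: 0.0851
```

```bash
cat >> m.py <<'E'
def cans(P,v,reg=((.33,.56),(-.3,.03))):
    # lids at z~.078 on the table
    m=box(P,reg[0],reg[1],(.071,.086)); Q=P[m]; w=v[m]
    if m.sum()<100: return
    lab=cv2.partition((Q[:,:2]*1000).astype(np.float32).tolist(),None) if 0 else None
    k=np.zeros((400,400),np.uint8); ij=((Q[:,:2]-[reg[0][0],reg[1][0]])*1000).astype(int); k[ij[:,0],ij[:,1]]=255
    k=cv2.morphologyEx(k,cv2.MORPH_CLOSE,np.ones((7,7),np.uint8)); n,L,st,ce=cv2.connectedComponentsWithStats(k)
    for i in range(1,n):
        if st[i,4]<700: continue
        s=L[ij[:,0],ij[:,1]]==i; q=Q[s]; (x,y),r=cv2.minEnclosingCircle((q[:,:2]*1000).astype(np.float32)); mx=np.median(q[:,0])*1000
        b=q[w[s]>140]; 
        if len(b)<3: print('can?',x,y,r); continue
        bm=b[:,:2].mean(0)*1000; print('can',np.round([x,y,r],1),'centroid',np.round(ce[i][::-1]+np.array([reg[0][0],reg[1][0]])*1000,1),'z',q[:,2].mean().round(4),'strip',np.round(bm,1),'yaw',np.degrees(np.arctan2(bm[1]-y,bm[0]-x)).round(1),'PCA',rect(b))
E
python3 - <<'E'
from m import *
im,C,c=wrist('wrist5'); P=C.reshape(-1,3); v=im.reshape(-1,3).max(1)
m=box(P,(.5,.645),(-.16,.22),(.065,.0745))&(v>120); print('caddy',m.sum(),rect(P[m]),P[m].mean(0))
q=P[m]; A=np.c_[q[:,:2]-q[:,:2].mean(0),np.ones(len(q))]; print('plane',np.linalg.lstsq(A,q[:,2],rcond=None)[0])
m=box(P,(.53,.63),(-.05,.1),(.126,.14)); print('handle',m.sum(),rect(P[m]),P[m].mean(0))
m=box(P,(.65,.8),(-.15,.22),(.116,.124)); print('block',m.sum(),rect(P[m]))
cans(P,v)
E
```

```text
t 15.675 [0.5311 0.0321 0.2973] jaw -84.82 tilt [ 0.0038 -0.0004] cam [0.609 0.038 0.441] F [-0.4  0.1  0.1] 0.08505690577440328
caddy 4856 (array([580.3,  31.1]), array([ 93.2, 301.2]), 95.2) [0.58481766 0.02680105 0.07066831]
plane [-0.00150804  0.00157467  0.07066831]
handle 831 (array([580.1,  30.9]), array([50.9, 11.7]), 5.2) [0.580734   0.03112705 0.13283857]
block 15309 (array([686. ,  38.9]), array([ 41. , 260.3]), 95.2)
can [ 441.6 -175.5   29.3] centroid [ 441.1 -175.7] z 0.0788 strip [ 428.1 -171.3] yaw 162.9 PCA (array([ 427.9, -171.8]), array([12.1, 28.7]), 164.8)
can [443.1 -60.7  29.7] centroid [442.9 -60.5] z 0.079 strip [438.3 -73.3] yaw -111.0 PCA (array([437.8, -74. ]), array([29.5, 11.3]), 68.3)
can [544.3 -46.1  76.4] centroid [543.5 -51.2] z 0.0716 strip [544.1 -52. ] yaw -92.0 PCA (array([546.5, -45.9]), array([ 12.2, 152.7]), 95.7)
```

View pics/wrist5.png

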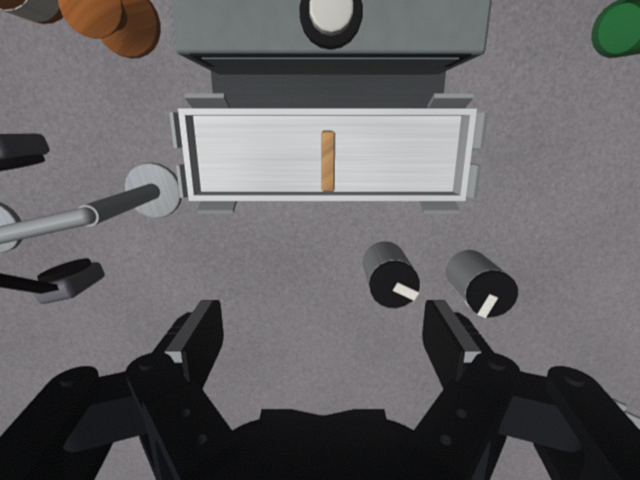

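Caddy seated: rim z 0.0707, slope under 0.1°, yaw 5.2°. Cans: A at (441,-175) with yaw about 164°, B at (443,-61) with yaw about -111°. I'll pick B first.

jog_arm(
  commands=[
    {"dx": -0.6, "dy": -0.6, "dz": -0.8, "wx": 0, "wy": 0, "wz": -0.9, "fingers": 0},
    {"dx": -1.2, "dy": -1.2, "dz": -1.6, "wx": 0, "wy": 0, "wz": -1.8, "fingers": 0},
    {"dx": -1.76, "dy": -1.85, "dz": -2.4, "wx": 0, "wy": 0, "wz": -2.65, "fingers": 0},
    {"dx": -1.76, "dy": -1.85, "dz": -2.8, "wx": 0, "wy": 0, "wz": -2.65, "fingers": 0},
    {"dx": -1.76, "dy": -1.85, "dz": -3.0, "wx": 0, "wy": 0, "wz": -2.65, "fingers": 0},
    {"dx": -1.76, "dy": -1.85, "dz": -4.0, "wx": 0, "wy": 0, "wz": -2.65, "fingers": 0},
    {"dx": -1.76, "dy": -1.85, "dz": -5.0, "wx": 0, "wy": 0, "wz": -2.65, "fingers": 0},
    {"dx": -1.76, "dy": -1.85, "dz": -5.35, "wx": 0, "wy": 0, "wz": -2.65, "fingers": 0},
    {"dx": -1.76, "dy": -1.85, "dz": -5.35, "wx": 0, "wy": 0, "wz": -2.65, "fingers": 0},
    {"dx": -1.76, "dy": -1.85, "dz": -5.35, "wx": 0, "wy": 0, "wz": -2.65, "fingers": 0},
  ],
  squeeze=50,
)

```text
t: 16.98
tcp_pos: [0.4452, -0.0608, 0.0289]
orientation: [[-0.932, 0.003, -0.363], [0.363, -0.001, -0.932], [-0.003, -1.0, -0.0]]
force: [0.1, -0.3, 0.1]
grip_width: 0.0853
```

jog_arm(
  commands=[
    {"dx": -0.02, "dy": 0, "dz": 0, "wx": 0, "wy": 0, "wz": 0, "fingers": 50},
    {"dx": -0.02, "dy": 0, "dz": 0, "wx": 0, "wy": 0, "wz": 0, "fingers": 255},
    {"dx": -0.02, "dy": 0, "dz": 0, "wx": 0, "wy": 0, "wz": 0, "fingers": 255},
    {"dx": -0.02, "dy": 0, "dz": 0, "wx": 0, "wy": 0, "wz": 0, "fingers": 255},
    {"dx": -0.02, "dy": 0, "dz": 0, "wx": 0, "wy": 0, "wz": 0, "fingers": 255},
    {"dx": -0.02, "dy": 0, "dz": 0.3, "wx": 0, "wy": 0, "wz": 0, "fingers": 255},
    {"dx": -0.02, "dy": 0, "dz": 1.2, "wx": 0, "wy": 0, "wz": 0, "fingers": 255},
    {"dx": -0.02, "dy": 0, "dz": 2.2, "wx": 0, "wy": 0, "wz": 0, "fingers": 255},
    {"dx": -0.02, "dy": 0, "dz": 3.2, "wx": 0, "wy": 0, "wz": 0, "fingers": 255},
    {"dx": -0.02, "dy": 0, "dz": 3.2, "wx": 0, "wy": 0, "wz": 0, "fingers": 255},
  ],
)

```text
t: 18.23
tcp_pos: [0.445, -0.0614, 0.1928]
orientation: [[-0.932, 0.01, -0.364], [0.363, -0.004, -0.932], [-0.011, -1.0, -0.0]]
force: [-0.5, -0.0, -2.0]
grip_width: 0.0574
```

jog_arm(
  commands=[
    {"dx": 0.3, "dy": 0.4, "dz": 0, "wx": 0, "wy": 0, "wz": 1, "fingers": 255},
    {"dx": 0.6, "dy": 0.8, "dz": 0, "wx": 0, "wy": 0, "wz": 2, "fingers": 255},
    {"dx": 0.9, "dy": 1.2, "dz": 0, "wx": 0, "wy": 0, "wz": 3, "fingers": 255},
    {"dx": 1.2, "dy": 1.6, "dz": 0, "wx": 0, "wy": 0, "wz": 4, "fingers": 255},
    {"dx": 1.5, "dy": 2.0, "dz": 0, "wx": 0, "wy": 0, "wz": 5, "fingers": 255},
    {"dx": 1.8, "dy": 2.4, "dz": 0, "wx": 0, "wy": 0, "wz": 6, "fingers": 255},
    {"dx": 2.0, "dy": 2.8, "dz": 0, "wx": 0, "wy": 0, "wz": 7, "fingers": 255},
    {"dx": 2.2, "dy": 3.2, "dz": 0, "wx": 0, "wy": 0, "wz": 8, "fingers": 255},
    {"dx": 2.4, "dy": 3.6, "dz": 0, "wx": 0, "wy": 0, "wz": 9, "fingers": 255},
    {"dx": 2.52, "dy": 4.03, "dz": 0, "wx": 0, "wy": 0, "wz": 10, "fingers": 255},
    {"dx": 2.52, "dy": 4.03, "dz": 0, "wx": 0, "wy": 0, "wz": 11, "fingers": 255},
    {"dx": 2.52, "dy": 4.03, "dz": 0, "wx": 0, "wy": 0, "wz": 11.65, "fingers": 255},
    {"dx": 2.52, "dy": 4.03, "dz": 0, "wx": 0, "wy": 0, "wz": 11.65, "fingers": 255},
    {"dx": 2.52, "dy": 4.03, "dz": 0, "wx": 0, "wy": 0, "wz": 11.65, "fingers": 255},
  ],
)

```text
t: 19.98
tcp_pos: [0.5677, 0.1409, 0.1864]
orientation: [[0.088, -0.002, 0.996], [-0.996, -0.0, 0.088], [-0.0, -1.0, -0.002]]
force: [0.3, 0.9, -2.6]
grip_width: 0.0572
```

```bash
python3 - <<'E'
from m import *
im,C,c=wrist('wrist6'); P=C.reshape(-1,3); v=im.reshape(-1,3).max(1)
z=P[:,2]; m=box(P,(.52,.63),(.09,.19),(.225,.255)); print(m.sum(),rect(P[m]) if m.sum() else '',P[m].mean(0)); b=m&(v>140); print(b.sum(),rect(P[b]) if b.sum() else '')
m=box(P,(.5,.645),(-.16,.22),(.065,.0745))&(v>120); print('caddy',m.sum(),rect(P[m]),P[m].mean(0))
E
```

```text
t 19.975 [0.5677 0.1409 0.1864] jaw 5.07 tilt [-0.0021 -0.0002] cam [0.562 0.218 0.33 ] F [ 0.3  0.9 -2.6] 0.05722385503534743
30495 (array([574.5, 145.3]), array([112.7,  46.1]), 5.5) [0.57496433 0.14736733 0.23914692]
3236 (array([578.7, 147.8]), array([34.6, 86.3]), 161.7)
caddy 2531 (array([570.8, 138.9]), array([94.2, 83.4]), 5.1) [0.5706557  0.15819634 0.07073134]
```

View pics/wrist6.png

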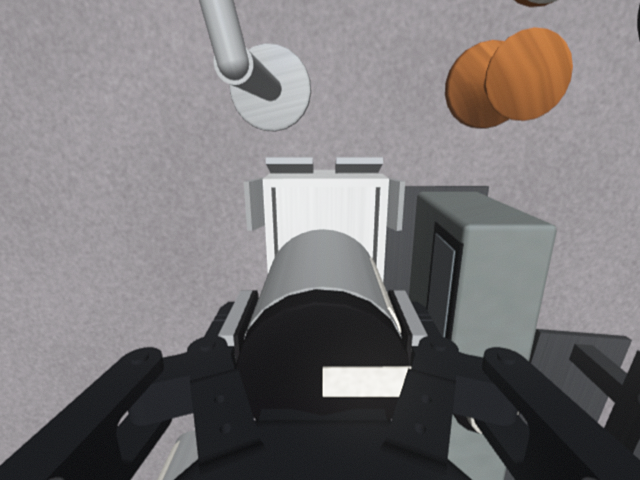

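```bash
python3 - <<'E'
from m import *
z=np.load('/tmp/wrist6.npz'); c=(z['K'],z['R'],z['t']); im=z['im']
def strip(im,c,zh,x0,x1,y0,y1,th=140):
    k=np.zeros(im.shape[:2],np.uint8); k[y0:y1,x0:x1]=(im[y0:y1,x0:x1].min(2)>th)*255
    cs=max(cv2.findContours(k,0,2)[0],key=cv2.contourArea); p=np.array([ray(u,v,zh,c)[:2] for u,v in cs[:,0]]); p3=np.c_[p,p[:,:1]*0]; return rect(p3)
print(strip(im,c,.186-.029+.078,300,418,350,410))
E
```

```text
(array([583.6, 138.4]), array([28.5, 12. ]), 5.3)
```

jog_arm(
  commands=[
    {"dx": 0.05, "dy": 0, "dz": -0.6, "wx": 0, "wy": 0, "wz": 0, "fingers": 255},
    {"dx": 0.05, "dy": 0, "dz": -1.3, "wx": 0, "wy": 0, "wz": 0, "fingers": 255},
    {"dx": 0.05, "dy": 0, "dz": -1.9, "wx": 0, "wy": 0, "wz": 0, "fingers": 255},
    {"dx": 0.05, "dy": 0, "dz": -2.1, "wx": 0, "wy": 0, "wz": 0, "fingers": 255},
    {"dx": 0.05, "dy": 0, "dz": -2.15, "wx": 0, "wy": 0, "wz": 0, "fingers": 255},
    {"dx": 0.05, "dy": 0, "dz": -2.15, "wx": 0, "wy": 0, "wz": 0, "fingers": 255},
  ],
)

```text
t: 20.78
tcp_pos: [0.572, 0.1411, 0.0814]
orientation: [[0.09, 0.002, 0.996], [-0.996, 0.0, 0.09], [0.0, -1.0, 0.002]]
force: [0.0, -0.1, -2.6]
grip_width: 0.0567
```

jog_arm(
  commands=[
    {"dx": -0.02, "dy": -0.02, "dz": -0.06, "wx": 0, "wy": 0, "wz": 0, "fingers": 255},
    {"dx": -0.02, "dy": -0.02, "dz": -0.11, "wx": 0, "wy": 0, "wz": 0, "fingers": 255},
    {"dx": -0.02, "dy": -0.02, "dz": -0.11, "wx": 0, "wy": 0, "wz": 0, "fingers": 255},
  ],
)

```text
t: 21.15
tcp_pos: [0.5705, 0.1399, 0.0751]
orientation: [[0.09, 0.001, 0.996], [-0.996, -0.0, 0.09], [0.0, -1.0, 0.001]]
force: [-0.1, -0.3, 0.8]
grip_width: 0.0569
```

jog_arm(
  commands=[
    {"dx": 0, "dy": 0, "dz": 0, "wx": 0, "wy": 0, "wz": 0, "fingers": 60},
    {"dx": 0, "dy": 0, "dz": 0, "wx": 0, "wy": 0, "wz": 0, "fingers": 30},
    {"dx": 0, "dy": 0, "dz": 0, "wx": 0, "wy": 0, "wz": 0, "fingers": 0},
    {"dx": 0, "dy": 0, "dz": 0, "wx": 0, "wy": 0, "wz": 0, "fingers": 0},
    {"dx": 0, "dy": 0, "dz": 1, "wx": 0, "wy": 0, "wz": 0, "fingers": 0},
    {"dx": 0, "dy": 0, "dz": 2, "wx": 0, "wy": 0, "wz": 0, "fingers": 0},
    {"dx": 0, "dy": 0, "dz": 3, "wx": 0, "wy": 0, "wz": 0, "fingers": 0},
    {"dx": -0.6, "dy": -0.8, "dz": 3.5, "wx": 0, "wy": 0, "wz": -1, "fingers": 0},
    {"dx": -1.0, "dy": -1.7, "dz": 3.8, "wx": 0, "wy": 0, "wz": -2, "fingers": 0},
    {"dx": -1.3, "dy": -2.6, "dz": 3.8, "wx": 0, "wy": 0, "wz": -3, "fingers": 0},
    {"dx": -1.6, "dy": -3.4, "dz": 3.8, "wx": 0, "wy": 0, "wz": -4, "fingers": 0},
    {"dx": -1.6, "dy": -3.4, "dz": 3.8, "wx": 0, "wy": 0, "wz": -5, "fingers": 0},
    {"dx": -1.6, "dy": -3.4, "dz": 3.8, "wx": 0, "wy": 0, "wz": -6, "fingers": 0},
    {"dx": -1.6, "dy": -3.4, "dz": 3.8, "wx": 0, "wy": 0, "wz": -7, "fingers": 0},
    {"dx": -1.6, "dy": -3.4, "dz": 3.8, "wx": 0, "wy": 0, "wz": -8, "fingers": 0},
    {"dx": -1.6, "dy": -3.4, "dz": 3.8, "wx": 0, "wy": 0, "wz": -9, "fingers": 0},
    {"dx": -1.6, "dy": -3.4, "dz": 3.8, "wx": 0, "wy": 0, "wz": -9, "fingers": 0},
  ],
)

```text
t: 23.28
tcp_pos: [0.4899, -0.03, 0.2645]
orientation: [[-0.996, -0.0, 0.092], [-0.092, 0.0, -0.996], [0.0, -1.0, -0.0]]
force: [0.2, -0.6, 0.3]
grip_width: 0.0856
```

```bash
python3 - <<'E'
from m import *
im,C,c=wrist('wrist7'); P=C.reshape(-1,3); v=im.reshape(-1,3).max(1)
cans(P,v,((.33,.53),(-.3,.05)))
m=box(P,(.53,.62),(.09,.19),(.118,.132)); print('B',m.sum(),cv2.minEnclosingCircle((P[m][:,:2]*1e3).astype(np.float32)),P[m][:,2].mean()); m&=v>140; print(rect(P[m]))
m=box(P,(.5,.645),(-.16,.22),(.065,.0745))&(v>120); print('caddy',m.sum(),rect(P[m]))
E
```

```text
t 23.275 [ 0.4899 -0.03    0.2645] jaw -84.71 tilt [-0.  0.] cam [ 0.569 -0.024  0.408] F [ 0.2 -0.6  0.3] 0.08556436403473137
can [ 441.5 -175.4   29.3] centroid [ 441.1 -175.8] z 0.0789 strip [ 427.9 -171.4] yaw 163.3 PCA (array([ 427.8, -171.4]), array([11.8, 29.2]), 162.9)
B 5001 ((571.3763427734375, 137.38792419433594), 29.623241424560547) 0.12502707006994046
(array([571.5, 138.7]), array([56.4, 14.3]), 0.6)
caddy 5839 (array([580.3,  31.1]), array([ 94.4, 301. ]), 95.1)
```

View pics/wrist7.png

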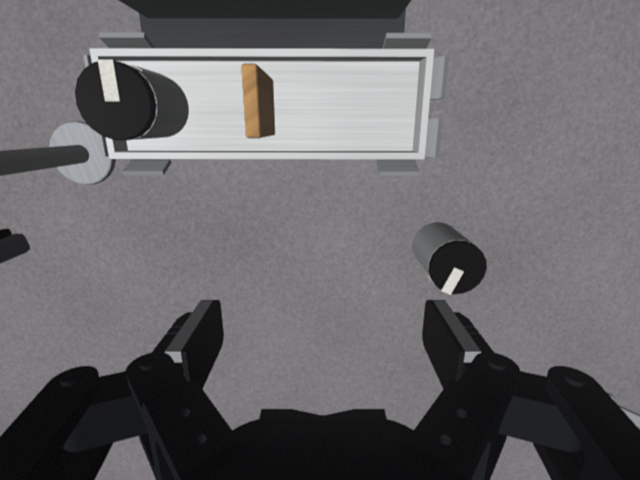

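```bash
cat >> m.py <<'E'
def strip(im,c,zh,x0,x1,y0,y1,th=140):
    k=np.zeros(im.shape[:2],np.uint8); k[y0:y1,x0:x1]=(im[y0:y1,x0:x1].min(2)>th)*255
    cs=max(cv2.findContours(k,0,2)[0],key=cv2.contourArea); p=np.array([ray(u,v,zh,c)[:2] for u,v in cs[:,0]]); return rect(np.c_[p,p[:,:1]*0])
E
python3 - <<'E'
from m import *
z=np.load('/tmp/wrist7.npz'); c=(z['K'],z['R'],z['t']); im=z['im']
print('B',strip(im,c,.124,92,125,64,108)); print('A',strip(im,c,.078,435,475,260,300))
E
```

```text
B (array([584.3, 139.6]), array([24.9, 11.2]), 5.3)
A (array([ 426.9, -172.3]), array([11.5, 29.2]), 163.4)
```

B sits at yaw 5.3°, lid z 0.125. Next is can A (yaw 163.4°), picked with the jaw near -177° and placed with the jaw near +25°.

jog_arm(
  commands=[
    {"dx": -0.3, "dy": -0.9, "dz": -0.3, "wx": 0, "wy": 0, "wz": -1, "fingers": 0},
    {"dx": -0.6, "dy": -1.9, "dz": -0.6, "wx": 0, "wy": 0, "wz": -2, "fingers": 0},
    {"dx": -0.97, "dy": -2.91, "dz": -1, "wx": 0, "wy": 0, "wz": -3, "fingers": 0},
    {"dx": -0.97, "dy": -2.91, "dz": -1.4, "wx": 0, "wy": 0, "wz": -4, "fingers": 0},
    {"dx": -0.97, "dy": -2.91, "dz": -1.7, "wx": 0, "wy": 0, "wz": -5, "fingers": 0},
    {"dx": -0.97, "dy": -2.91, "dz": -1.9, "wx": 0, "wy": 0, "wz": -6, "fingers": 0},
    {"dx": -0.97, "dy": -2.91, "dz": -2.1, "wx": 0, "wy": 0, "wz": -7, "fingers": 0},
    {"dx": -0.97, "dy": -2.91, "dz": -2.2, "wx": 0, "wy": 0, "wz": -8, "fingers": 0},
    {"dx": -0.97, "dy": -2.91, "dz": -2.3, "wx": 0, "wy": 0, "wz": -9, "fingers": 0},
    {"dx": -0.97, "dy": -2.91, "dz": -2.4, "wx": 0, "wy": 0, "wz": -9.21, "fingers": 0},
    {"dx": -0.97, "dy": -2.91, "dz": -2.4, "wx": 0, "wy": 0, "wz": -9.21, "fingers": 0},
    {"dx": -0.97, "dy": -2.91, "dz": -3.2, "wx": 0, "wy": 0, "wz": -9.21, "fingers": 0},
    {"dx": -0.97, "dy": -2.91, "dz": -4.1, "wx": 0, "wy": 0, "wz": -9.21, "fingers": 0},
    {"dx": -0.97, "dy": -2.91, "dz": -4.7, "wx": 0, "wy": 0, "wz": -9.21, "fingers": 0},
    {"dx": -0.97, "dy": -2.91, "dz": -4.7, "wx": 0, "wy": 0, "wz": -9.21, "fingers": 0},
    {"dx": -0.97, "dy": -2.91, "dz": -4.7, "wx": 0, "wy": 0, "wz": -9.21, "fingers": 0},
  ],
)

```text
t: 25.32
tcp_pos: [0.4425, -0.1761, 0.0309]
orientation: [[-0.055, 0.002, -0.998], [0.998, -0.001, -0.055], [-0.001, -1.0, -0.002]]
force: [0.9, 0.1, -0.4]
grip_width: 0.0852
```

jog_arm(
  commands=[
    {"dx": 0, "dy": 0, "dz": 0, "wx": 0, "wy": 0, "wz": 0, "fingers": 50},
    {"dx": 0, "dy": 0, "dz": 0, "wx": 0, "wy": 0, "wz": 0, "fingers": 255},
    {"dx": 0, "dy": 0, "dz": 0, "wx": 0, "wy": 0, "wz": 0, "fingers": 255},
    {"dx": 0, "dy": 0, "dz": 0, "wx": 0, "wy": 0, "wz": 0, "fingers": 255},
    {"dx": 0, "dy": 0, "dz": 0, "wx": 0, "wy": 0, "wz": 0, "fingers": 255},
    {"dx": 0, "dy": 0, "dz": 0.3, "wx": 0, "wy": 0, "wz": 0, "fingers": 255},
    {"dx": 0, "dy": 0, "dz": 1.2, "wx": 0, "wy": 0, "wz": 0, "fingers": 255},
    {"dx": 0, "dy": 0, "dz": 2.2, "wx": 0, "wy": 0, "wz": 0, "fingers": 255},
    {"dx": 0, "dy": 0, "dz": 3.2, "wx": 0, "wy": 0, "wz": 0, "fingers": 255},
    {"dx": 0.3, "dy": 0, "dz": 3.2, "wx": 0, "wy": 0, "wz": 1, "fingers": 255},
    {"dx": 0.6, "dy": 0, "dz": 3.2, "wx": 0, "wy": 0, "wz": 2, "fingers": 255},
    {"dx": 0.9, "dy": 0, "dz": 3.2, "wx": 0, "wy": 0, "wz": 3, "fingers": 255},
    {"dx": 1.2, "dy": 0, "dz": 3.2, "wx": 0, "wy": 0, "wz": 4, "fingers": 255},
    {"dx": 1.5, "dy": 0.2, "dz": 3.2, "wx": 0, "wy": 0, "wz": 5, "fingers": 255},
    {"dx": 1.5, "dy": 0.5, "dz": 3.2, "wx": 0, "wy": 0, "wz": 6, "fingers": 255},
    {"dx": 1.5, "dy": 0.8, "dz": 3.2, "wx": 0, "wy": 0, "wz": 7, "fingers": 255},
    {"dx": 1.5, "dy": 1, "dz": 3.2, "wx": 0, "wy": 0, "wz": 8, "fingers": 255},
    {"dx": 1.5, "dy": 1, "dz": 3.2, "wx": 0, "wy": 0, "wz": 9, "fingers": 255},
    {"dx": 1.5, "dy": 1, "dz": 3.2, "wx": 0, "wy": 0, "wz": 10, "fingers": 255},
    {"dx": 1.5, "dy": 1, "dz": 3.2, "wx": 0, "wy": 0, "wz": 10, "fingers": 255},
  ],
  squeeze=50,
)

```text
t: 27.82
tcp_pos: [0.5161, -0.1252, 0.1896]
orientation: [[-0.974, -0.0, 0.225], [-0.225, 0.0, -0.974], [0.0, -1.0, -0.0]]
force: [-0.4, -0.5, -2.1]
grip_width: 0.0568
```

jog_arm(
  commands=[
    {"dx": 0.2, "dy": 0.1, "dz": 0, "wx": 0, "wy": 0, "wz": 1, "fingers": 255},
    {"dx": 0.4, "dy": 0.2, "dz": 0, "wx": 0, "wy": 0, "wz": 2, "fingers": 255},
    {"dx": 0.6, "dy": 0.3, "dz": 0, "wx": 0, "wy": 0, "wz": 3, "fingers": 255},
    {"dx": 0.8, "dy": 0.4, "dz": 0, "wx": 0, "wy": 0, "wz": 4, "fingers": 255},
    {"dx": 1.0, "dy": 0.5, "dz": 0, "wx": 0, "wy": 0, "wz": 5, "fingers": 255},
    {"dx": 1.2, "dy": 0.6, "dz": 0, "wx": 0, "wy": 0, "wz": 6, "fingers": 255},
    {"dx": 1.3, "dy": 0.7, "dz": 0, "wx": 0, "wy": 0, "wz": 7, "fingers": 255},
    {"dx": 1.4, "dy": 0.8, "dz": 0, "wx": 0, "wy": 0, "wz": 8, "fingers": 255},
    {"dx": 1.48, "dy": 0.95, "dz": 0, "wx": 0, "wy": 0, "wz": 9, "fingers": 255},
    {"dx": 1.48, "dy": 0.95, "dz": 0, "wx": 0, "wy": 0, "wz": 10, "fingers": 255},
    {"dx": 1.48, "dy": 0.95, "dz": 0, "wx": 0, "wy": 0, "wz": 10.18, "fingers": 255},
    {"dx": 1.48, "dy": 0.95, "dz": 0, "wx": 0, "wy": 0, "wz": 10.18, "fingers": 255},
    {"dx": 1.48, "dy": 0.95, "dz": 0, "wx": 0, "wy": 0, "wz": 10.18, "fingers": 255},
  ],
)

```text
t: 29.45
tcp_pos: [0.5904, -0.0781, 0.1895]
orientation: [[0.419, -0.0, 0.908], [-0.908, 0.0, 0.419], [-0.0, -1.0, -0.0]]
force: [-0.2, -0.2, -3.2]
grip_width: 0.0572
```

```bash
python3 - <<'E'
from m import *
im,C,c=wrist('wrist8'); P=C.reshape(-1,3)
print(strip(im.astype(np.uint8),c,ctrl.read_state()['tcp_pos'][2]-.0305+.078,285,430,330,420))
E
```

```text
t 29.45 [ 0.5904 -0.0781  0.1895] jaw 24.75 tilt [-0.  0.] cam [ 0.559 -0.008  0.333] F [-0.2 -0.2 -3.2] 0.057231680978246394
(array([606.4, -79.5]), array([28.4, 11.9]), 4.5)
```

View pics/wrist8.png

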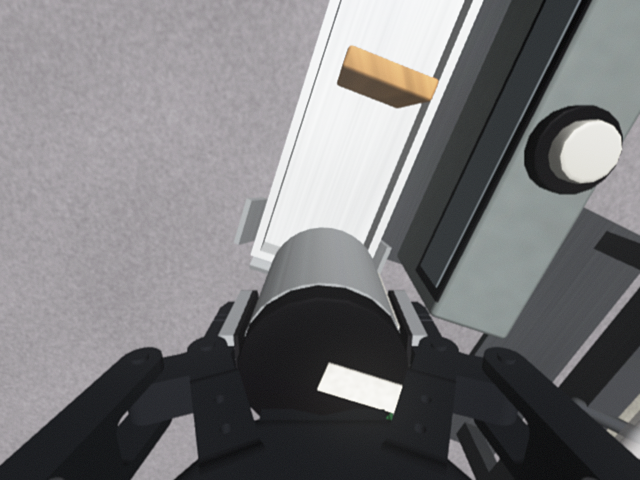

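jog_arm(
  commands=[
    {"dx": -0.02, "dy": 0.03, "dz": -0.6, "wx": 0, "wy": 0, "wz": 0.06, "fingers": 255},
    {"dx": -0.02, "dy": 0.03, "dz": -1.3, "wx": 0, "wy": 0, "wz": 0.06, "fingers": 255},
    {"dx": -0.02, "dy": 0.03, "dz": -1.9, "wx": 0, "wy": 0, "wz": 0.06, "fingers": 255},
    {"dx": -0.02, "dy": 0.03, "dz": -2.1, "wx": 0, "wy": 0, "wz": 0.06, "fingers": 255},
    {"dx": -0.02, "dy": 0.03, "dz": -2.15, "wx": 0, "wy": 0, "wz": 0.06, "fingers": 255},
    {"dx": -0.02, "dy": 0.03, "dz": -2.2, "wx": 0, "wy": 0, "wz": 0.06, "fingers": 255},
    {"dx": -0.02, "dy": 0.03, "dz": -2.24, "wx": 0, "wy": 0, "wz": 0.06, "fingers": 255},
    {"dx": -0.02, "dy": 0.03, "dz": -2.24, "wx": 0, "wy": 0, "wz": 0.06, "fingers": 255},
  ],
)

```text
t: 30.5
tcp_pos: [0.5898, -0.0766, 0.0781]
orientation: [[0.43, 0.001, 0.903], [-0.903, -0.0, 0.43], [0.001, -1.0, 0.001]]
force: [-0.0, 0.1, -2.4]
grip_width: 0.0569
```

jog_arm(
  commands=[
    {"dx": 0, "dy": 0, "dz": -0.03, "wx": 0, "wy": 0, "wz": 0, "fingers": 255},
    {"dx": 0, "dy": 0, "dz": -0.04, "wx": 0, "wy": 0, "wz": 0, "fingers": 255},
    {"dx": 0, "dy": 0, "dz": -0.04, "wx": 0, "wy": 0, "wz": 0, "fingers": 255},
  ],
)

```text
t: 30.88
tcp_pos: [0.5901, -0.0767, 0.0774]
orientation: [[0.43, 0.001, 0.903], [-0.903, -0.0, 0.43], [0.001, -1.0, 0.0]]
force: [-1.1, 1.2, 5.4]
grip_width: 0.0569
```

jog_arm(
  commands=[
    {"dx": 0, "dy": 0, "dz": 0, "wx": 0, "wy": 0, "wz": 0, "fingers": 60},
    {"dx": 0, "dy": 0, "dz": 0, "wx": 0, "wy": 0, "wz": 0, "fingers": 30},
    {"dx": 0, "dy": 0, "dz": 0, "wx": 0, "wy": 0, "wz": 0, "fingers": 0},
    {"dx": 0, "dy": 0, "dz": 0, "wx": 0, "wy": 0, "wz": 0, "fingers": 0},
    {"dx": 0, "dy": 0, "dz": 1, "wx": 0, "wy": 0, "wz": 0, "fingers": 0},
    {"dx": 0, "dy": 0, "dz": 2, "wx": 0, "wy": 0, "wz": 0, "fingers": 0},
    {"dx": 0, "dy": 0, "dz": 3, "wx": 0, "wy": 0, "wz": 0, "fingers": 0},
    {"dx": 0, "dy": 0.5, "dz": 4, "wx": 0, "wy": 0, "wz": -0.7, "fingers": 0},
    {"dx": 0, "dy": 1.0, "dz": 4.8, "wx": 0, "wy": 0, "wz": -1.4, "fingers": 0},
    {"dx": 0, "dy": 1.3, "dz": 4.8, "wx": 0, "wy": 0, "wz": -2.03, "fingers": 0},
    {"dx": 0, "dy": 1.3, "dz": 4.8, "wx": 0, "wy": 0, "wz": -2.03, "fingers": 0},
    {"dx": 0, "dy": 1.3, "dz": 4.8, "wx": 0, "wy": 0, "wz": -2.03, "fingers": 0},
  ],
)

```text
t: 32.38
tcp_pos: [0.5891, -0.0119, 0.3143]
orientation: [[0.092, -0.002, 0.996], [-0.996, 0.0, 0.092], [-0.0, -1.0, -0.002]]
force: [-0.4, 0.2, -0.7]
grip_width: 0.0852
```

```bash
python3 - <<'E'
from m import *
im,C,c=wrist('wrist9'); P=C.reshape(-1,3); v=im.reshape(-1,3).max(1)
for nm,y in(('B',(.09,.19)),('A',(-.13,-.03))):
    m=box(P,(.53,.64),y,(.119,.131))
    if m.sum(): print(nm,m.sum(),cv2.minEnclosingCircle((P[m][:,:2]*1e3).astype(np.float32)),P[m][:,2].mean())
m=box(P,(.5,.645),(-.16,.22),(.065,.0745))&(v>120); print('caddy',m.sum(),rect(P[m]))
q=P[m]; print('plane',np.linalg.lstsq(np.c_[q[:,:2]-q[:,:2].mean(0),np.ones(len(q))],q[:,2],rcond=None)[0])
m=box(P,(.64,.8),(-.02,.1),(.132,.16))&(v>180); print('button',m.sum(),P[m].mean(0))
E
```

```text
t 32.375 [ 0.5891 -0.0119  0.3143] jaw 5.26 tilt [-0.002  0.   ] cam [0.583 0.065 0.458] F [-0.4  0.2 -0.7] 0.08520464969291824
B 3988 ((571.6160278320312, 136.94915771484375), 28.89242935180664) 0.12515074139459198
A 2263 ((591.8482666015625, -78.68574523925781), 28.974668502807617) 0.12496885716572309
caddy 3948 (array([580.6,  30.1]), array([ 94.3, 300.3]), 95.2)
plane [-0.00162256  0.00117153  0.07087467]
button 964 [0.69464985 0.04058292 0.14287447]
```

View pics/wrist9.png

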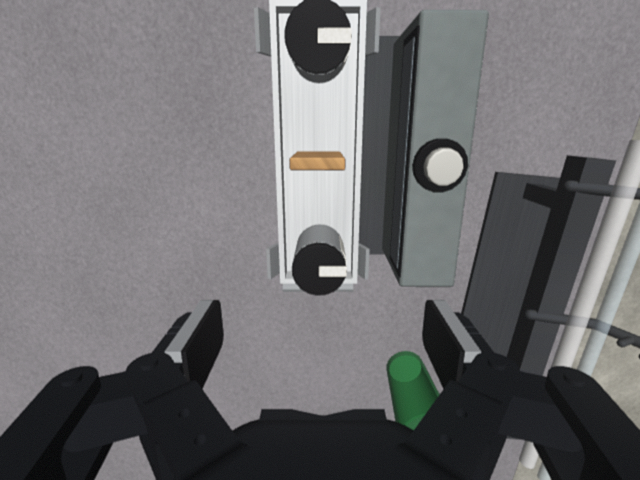

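Wrist view: both strips, (333,35) and (331,271), point at the scanner, and the caddy is flat. Now the button at (445,166) → (0.695,0.041), top z 0.143.

```bash
python3 - <<'E'
from m import *
z=np.load('/tmp/wrist9.npz'); c=(z['K'],z['R'],z['t']); im=z['im']
print('B',strip(im,c,.124,316,356,20,50)); print('A',strip(im,c,.124,316,352,258,284))
E
```

```text
B (array([587.7, 139.5]), array([31.9, 21.9]), 5.3)
A (array([608.8, -77.9]), array([33.5, 28.4]), 6.7)
```

jog_arm(
  commands=[
    {"dx": 0.8, "dy": 0.4, "dz": 0, "wx": 0, "wy": 0, "wz": 0, "fingers": 255},
    {"dx": 1.6, "dy": 0.8, "dz": 0, "wx": 0, "wy": 0, "wz": 0, "fingers": 255},
    {"dx": 2.12, "dy": 1.06, "dz": -0.4, "wx": 0, "wy": 0, "wz": 0, "fingers": 255},
    {"dx": 2.12, "dy": 1.06, "dz": -1.2, "wx": 0, "wy": 0, "wz": 0, "fingers": 255},
    {"dx": 2.12, "dy": 1.06, "dz": -2.0, "wx": 0, "wy": 0, "wz": 0, "fingers": 255},
    {"dx": 2.12, "dy": 1.06, "dz": -2.6, "wx": 0, "wy": 0, "wz": 0, "fingers": 255},
    {"dx": 2.12, "dy": 1.06, "dz": -2.9, "wx": 0, "wy": 0, "wz": 0, "fingers": 255},
    {"dx": 2.12, "dy": 1.06, "dz": -2.98, "wx": 0, "wy": 0, "wz": 0, "fingers": 255},
    {"dx": 2.12, "dy": 1.06, "dz": -2.98, "wx": 0, "wy": 0, "wz": 0, "fingers": 255},
    {"dx": 2.12, "dy": 1.06, "dz": -2.98, "wx": 0, "wy": 0, "wz": 0, "fingers": 255},
  ],
)

```text
t: 33.67
tcp_pos: [0.6965, 0.0414, 0.1685]
orientation: [[0.09, 0.003, 0.996], [-0.996, -0.0, 0.09], [0.001, -1.0, 0.003]]
force: [-0.1, 0.4, -0.4]
grip_width: 0.0002
```

```bash
python3 - <<'E'
from m import *
z=np.load('/tmp/wrist9.npz'); c=(z['K'],z['R'],z['t']); im=z['im'].copy(); im[cloud(z['d'],c)[...,2]<.118]=0
print('B',strip(im,c,.124,316,356,20,50,120)); print('A',strip(im,c,.124,310,352,258,284,120))
E
```

```text
B (array([585.6, 140.2]), array([29.1, 14.3]), 2.1)
A (array([606.3, -78.2]), array([28.3, 11.3]), 5.4)
```

jog_arm(
  commands=[
    {"dx": 0, "dy": 0, "dz": -0.3, "wx": 0, "wy": 0, "wz": 0, "fingers": 255},
    {"dx": 0, "dy": 0, "dz": -0.45, "wx": 0, "wy": 0, "wz": 0, "fingers": 255},
    {"dx": 0, "dy": 0, "dz": -0.5, "wx": 0, "wy": 0, "wz": 0, "fingers": 255},
    {"dx": 0, "dy": 0, "dz": -0.52, "wx": 0, "wy": 0, "wz": 0, "fingers": 255},
  ],
)

```text
t: 34.17
tcp_pos: [0.6952, 0.0416, 0.1405]
orientation: [[0.09, -0.001, 0.996], [-0.996, 0.0, 0.09], [-0.0, -1.0, -0.001]]
force: [-0.9, 0.6, 1.6]
grip_width: 0.0001
```

jog_arm(
  commands=[
    {"dx": 0, "dy": 0, "dz": -0.04, "wx": 0, "wy": 0, "wz": 0, "fingers": 255},
    {"dx": 0, "dy": 0, "dz": -0.08, "wx": 0, "wy": 0, "wz": 0, "fingers": 255},
    {"dx": 0, "dy": 0, "dz": -0.1, "wx": 0, "wy": 0, "wz": 0, "fingers": 255},
    {"dx": 0, "dy": 0, "dz": -0.1, "wx": 0, "wy": 0, "wz": 0, "fingers": 255},
  ],
)

```text
t: 34.67
tcp_pos: [0.6956, 0.0415, 0.1362]
orientation: [[0.09, 0.0, 0.996], [-0.996, -0.0, 0.09], [0.0, -1.0, 0.0]]
force: [-2.5, 0.6, 5.2]
grip_width: -0.0002
```

jog_arm(
  commands=[
    {"dx": 0, "dy": 0, "dz": -0.02, "wx": 0, "wy": 0, "wz": 0, "fingers": 255},
    {"dx": 0, "dy": 0, "dz": -0.03, "wx": 0, "wy": 0, "wz": 0, "fingers": 255},
    {"dx": 0, "dy": 0, "dz": -0.03, "wx": 0, "wy": 0, "wz": 0, "fingers": 255},
  ],
)

```text
t: 35.05
tcp_pos: [0.6957, 0.0415, 0.136]
orientation: [[0.09, 0.0, 0.996], [-0.996, -0.0, 0.09], [0.0, -1.0, 0.0]]
force: [-5.2, -0.8, 8.8]
grip_width: -0.0
```

Bottomed: the position held while the force rose to 8.8 N. I'll release, back away, and make a final check.

jog_arm(
  commands=[
    {"dx": 0, "dy": 0, "dz": 0.1, "wx": 0, "wy": 0, "wz": 0, "fingers": 255},
    {"dx": 0, "dy": 0, "dz": 0.6, "wx": 0, "wy": 0, "wz": 0, "fingers": 255},
    {"dx": 0, "dy": 0, "dz": 1.6, "wx": 0, "wy": 0, "wz": 0, "fingers": 255},
    {"dx": 0, "dy": 0, "dz": 2.8, "wx": 0, "wy": 0, "wz": 0, "fingers": 255},
    {"dx": -0.8, "dy": -0.8, "dz": 3.4, "wx": 0, "wy": 0, "wz": 0, "fingers": 255},
    {"dx": -1.8, "dy": -1.6, "dz": 3.6, "wx": 0, "wy": 0, "wz": 0, "fingers": 255},
    {"dx": -2.4, "dy": -2.4, "dz": 3.6, "wx": 0, "wy": 0, "wz": 0, "fingers": 255},
    {"dx": -2.4, "dy": -3.4, "dz": 3.6, "wx": 0, "wy": 0, "wz": 0, "fingers": 255},
    {"dx": -2.4, "dy": -3.4, "dz": 3.6, "wx": 0, "wy": 0, "wz": 0, "fingers": 255},
    {"dx": -2.4, "dy": -3.4, "dz": 3.6, "wx": 0, "wy": 0, "wz": 0, "fingers": 255},
  ],
)

```text
t: 36.3
tcp_pos: [0.5756, -0.1284, 0.3133]
orientation: [[0.09, -0.0, 0.996], [-0.996, 0.001, 0.09], [-0.001, -1.0, -0.0]]
force: [1.0, 0.6, -0.0]
grip_width: 0.0
```

```bash
python3 - <<'E'
from m import *
im,C,c=wrist('wrist10'); P=C.reshape(-1,3); v=im.reshape(-1,3).max(1)
m=box(P,(.64,.8),(-.02,.1),(.132,.16))&(v>180); print('button z',P[m].mean(0))
m=box(P,(.5,.645),(-.16,.22),(.065,.0745))&(v>120); print('caddy',m.sum(),rect(P[m]))
i2=im.astype(np.uint8); i2[C[...,2]<.118]=0
for y in((.1,.18),(-.12,-.04)):
    k=(C[...,0]>.53)&(C[...,0]<.635)&(C[...,1]>y[0])&(C[...,1]<y[1])&(C[...,2]>.119)&(C[...,2]<.131)
    if k.sum()<50: continue
    print('lid',cv2.minEnclosingCircle((C[k][:,:2]*1e3).astype(np.float32)),C[k][:,2].mean()); j=i2*k[...,None]; print(strip(j.astype(np.uint8),c,.124,0,640,0,480))
A,B=get(True)
for n in(0,1):
    P=A[n];vv=B[n].max(1); m=box(P,(.43,.53),(.3,.4),(.18,.2))&(vv<70); print('tab',m.sum(),P[m].mean(0))
save('fin',np.hstack([np.load('/tmp/side.npz')['im'][100:480,100:500],np.load('/tmp/scene.npz')['im'][100:480,140:540]]))
E
```

```text
t 36.3 [ 0.5756 -0.1284  0.3133] jaw 5.15 tilt [-0.0001  0.0006] cam [ 0.57  -0.052  0.457] F [ 1.   0.6 -0. ] 7.715302431768105e-06
button z [0.69447266 0.03988779 0.14294016]
caddy 2770 (array([585.7, -26.4]), array([ 94.2, 185.2]), 95.3)
lid ((591.7363891601562, -79.12300109863281), 28.9521484375) 0.12511987610178413
(array([606.4, -77.4]), array([28.3, 11. ]), 5.2)
tab 92 [0.48630982 0.35404905 0.18680087]
tab 170 [0.47841524 0.35382042 0.18657022]
```

View pics/fin.png

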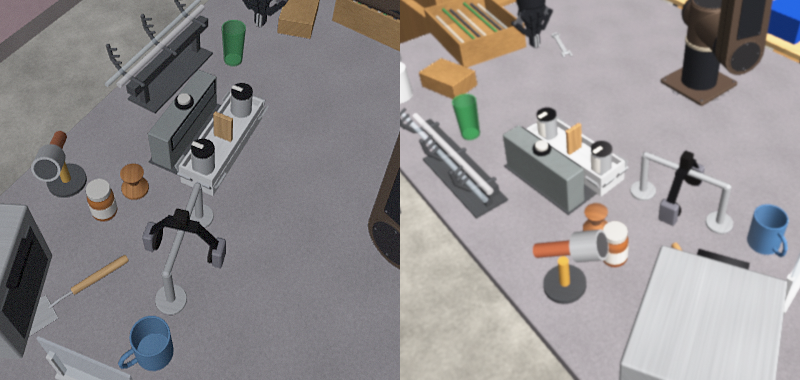

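```bash
python3 -c "
from workcell import ctrl
print(ctrl.job_done(), ctrl.read_state()['t'])"
```

```text
the job is handed in; nothing more can be done
the job is handed in; nothing more can be done
```

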